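# Pack remedy bottles in a round tin and send it down the rail

### The job

Draw the empty tin carrier back along its rail until it clicks home against the stop at the loading station (the right-hand end as the robot sees it), and leave it there while you pack every bottle from the row upright on the floor of the round tin: the amber tester in the exact middle, all the white ones close-packed in a ring round it. Then slide the full carrier gently along to the other end until it clicks home against the pack-out stop, with the bottles still standing in their places, and do not disturb the tall bottle, the beaker and the green jar that stand about the rail.

Things in the scene. Friction and masses are not known exactly. Their poses are not given: they have to be found in the camera images.
- carrier (a joint): position of the grey carrier along its rail, m: 0 at the loading station (the rail end on the robot's right, -y), 0.24 at the pack-out station (left end, +y). It stays where it is left (friction 2 N); over the last 20 mm before either end a sprung detent must be overcome (about 5 N altogether), after which the carrier clicks in and rests against a solid end stop.
- slide: fixed rail, 500 mm long with a blue stop block at each end. Origin on the table on the rail's centre line; its y axis runs along the rail towards the pack-out station, x points away from the robot. Lies differently at each start (turned up to 0.1 rad).
- tin_floor (a point): centre of the inner floor of the open round steel tin fixed on the carrier: inside 181 mm across at the narrowest, outside 190 mm, wall rising 36 mm above the floor; floor 26 mm above the table. Axes parallel to those of slide; moves with the carrier. Room for exactly one bottle in the middle and six round it with about 6 mm of play.
- fin_top (a point): middle of the top edge of the red upright fin on the carrier, for pushing or pulling it: 16 mm thick along the rail, 60 mm wide across it, top 120 mm above the table, free down to 22 mm; its centre lies 135 mm from the tin's centre on the loading-station side.
- amber: the tester, an amber squat round bottle standing upright: body 56 mm across (edge of the foot bevelled 4 mm), upright to 38 mm, shoulder up to 46 mm, then a black cap 28 mm across from 46 to 84 mm height, the place to grip; about 0.1 to 0.2 kg. Origin: centre of the underside; z up along the bottle.
- white1: white squat round bottle standing upright: body 56 mm across (edge of the foot bevelled 4 mm), upright to 38 mm, shoulder up to 46 mm, then a blue cap 28 mm across from 46 to 84 mm height, the place to grip; about 0.1 to 0.2 kg. Origin: centre of the underside; z up along the bottle. Absent at some starts.
- white2: white squat round bottle standing upright: body 56 mm across (edge of the foot bevelled 4 mm), upright to 38 mm, shoulder up to 46 mm, then a blue cap 28 mm across from 46 to 84 mm height, the place to grip; about 0.1 to 0.2 kg. Origin: centre of the underside; z up along the bottle. Absent at some starts.
- white3: white squat round bottle standing upright: body 56 mm across (edge of the foot bevelled 4 mm), upright to 38 mm, shoulder up to 46 mm, then a blue cap 28 mm across from 46 to 84 mm height, the place to grip; about 0.1 to 0.2 kg. Origin: centre of the underside; z up along the bottle. Absent at some starts.
- white4: white squat round bottle standing upright: body 56 mm across (edge of the foot bevelled 4 mm), upright to 38 mm, shoulder up to 46 mm, then a blue cap 28 mm across from 46 to 84 mm height, the place to grip; about 0.1 to 0.2 kg. Origin: centre of the underside; z up along the bottle. Absent at some starts.
- white5: white squat round bottle standing upright: body 56 mm across (edge of the foot bevelled 4 mm), upright to 38 mm, shoulder up to 46 mm, then a blue cap 28 mm across from 46 to 84 mm height, the place to grip; about 0.1 to 0.2 kg. Origin: centre of the underside; z up along the bottle. Absent at some starts.
- white6: white squat round bottle standing upright: body 56 mm across (edge of the foot bevelled 4 mm), upright to 38 mm, shoulder up to 46 mm, then a blue cap 28 mm across from 46 to 84 mm height, the place to grip; about 0.1 to 0.2 kg. Origin: centre of the underside; z up along the bottle. Absent at some starts.
- tall_bottle: bystander: tall white bottle, 72 mm across, 200 mm high, off the right end of the rail. Origin: centre of the underside.
- beaker: bystander: glass beaker, 72 mm across, 90 mm high, beyond the rail. Origin: centre of the underside.
- herb_jar: bystander: green glass jar, 72 mm across, 110 mm high, off the left end of the rail. Origin: centre of the underside.
Mind the look-alikes: they are no part of the job. Of the things that look like the amber, the smallest one is meant. Leave any red look-alike of the white5 alone.

How it is judged:
By the outcome, as a careful person would: the job done as asked, in the order asked, and still so for the second after the job is handed in, with the robot touching nothing.
Of white1, white2, white3, white4, white5, white6 only 4 to 6 are there at a start; the rules pass over those that are not, and their reading is None.
At some moment in a run one of amber, white1, white2, white3, white4, white5, white6 may be knocked a few centimetres aside while the robot is not near it.
It also fails if it takes over 210 s, if anything falls off the work surface, if the arm or the gripper's body presses on something with over 40 N, if the wrist force passes 120 N, or if a joint passes its speed limit or range.

### The arm

A 6-joint arm with a two-finger parallel gripper is mounted at the origin on the work surface. World frame = base frame: x ahead of the robot, y to its left, z up, the work surface at z = 0. Lengths are in m, angles in rad, forces in N, time in s.
With the tool pointing down it reaches from about 0.225 to 0.875 m from the base axis. Payload 3.4 kg.
Tool frame: the origin (TCP) lies at the very end of the fingers, on their centre line; the grasp point (between the pads) lies env.grip_depth behind it (env.grip_depth is the distance from the TCP to the grasp point, in m); x points along the fingers, y is the direction in which the jaws open and shut, and the axes are right-handed (so a half turn about x gives the same grasp; the last joint's range is limited). The gripper opens to 85 mm and grips with 20 to 120 N. Pads are 22 mm wide; open, the fingers measure 114 mm over their backs; the gripper's body (76 mm by 85 mm) begins 54 mm behind the grasp point. The pads swing forward as they close: fully open they stand 13 mm farther back than shut.
Start: joints at [-1.413, 0.276, 1.505, -0, 1.361, -0.121], TCP at [0.158, -0.553, 0.231] pointing down, gripper open.
Joint ranges: [-2.89, 2.89], [-0.75, 2.08], [0.22, 2.7], [-1.18, 4.32], [0.11, 2.71], [-2.7, 2.7]. Speed limits (rad/s): [2.57, 2.57, 3.14, 3.14, 3.14, 3.14].

### API

Orientations are given as [roll, pitch, yaw] about the fixed x, y, z axes, in that order (R = Rz(yaw) Ry(pitch) Rx(roll)).
In Python, from rig import env, cams gives the robot as it stands.
- The arm moves only by the shell command python3 -m pendant 'ROWS' [FORCE]. ROWS is a JSON object of lists of equal length, an entry for each row: "gripper": the gripper command: -1 is fully open, 1 is shut, values between are in proportion; "travel": the shift along the tool's x, y, z as a fraction of full scale, a list of three; "angular": the turn, a rotation vector about the tool's x, y, z as a fraction of full scale, a list of three. A call has 1 to 10 rows; each row shifts and turns the pose as measured when the row begins, along the tool's axes as they then stand; what a row does not reach is not made up. Full scale, the value 1, is 0.075 m for a shift and 0.12 rad for a turn. A row lasts 1/8 s, in which the tool goes at most 62.5 mm and 10.7 degrees, less where a joint would pass 70% of its speed; a pose out of reach is approached as far as the arm can. A call with a number of a shift or a turn outside -1 to 1 is refused whole. A call with a gripper value outside its range is refused whole. The fingers move at their own pace and stop on an object; FORCE is the grip in N (left out, the last holds). Time passes only in rows, so rows that do not move let the fingers close. It gives the time, the measured TCP pose, the force and the opening at its end, in the units of the state.
- env.read_state(): the state, without advancing time (a new reading comes with each control period).
- cams.capture(name): name is "side" or "top" or "wrist"; returns a dict with "frame" (480x640x3 uint8, red, green, blue), "fov_y" (degrees; the focal length in pixels is half the picture's height over the tangent of half this angle, whatever the lens; pixels are square), "cx", "cy" (the principal point, pixels), "R" (3x3) and "t" (3): a world point X has camera coordinates R X + t; the wrist camera has in their place "hand_eye" (4x4, takes a point from camera to tool coordinates, whose origin is the TCP and whose axes are the tool frame's). Camera axes: x right, y down, z forward; pixel columns grow to the right and rows downward; lengths in m; the calibration is good to about 2 mm. A picture is of the moment at which its call begins: read the wrist's pose just before it. There is no depth.
- env.close_job(): hands the job in, once; it reports no verdict.
The state is a dict: "time": time; "qpos": joint angles; "qd": joint speeds; "tau": joint torques, N m; "tool_pos": TCP position; "ee_rot": TCP orientation; "ft_force": force on the tool from outside, world axes, zero at the start; "moment": the same for the moment, N m; "grip_width": opening from 0.0 (shut) to 1.0 (fully open).
Only numpy, scipy, OpenCV 4.12 (cv2) and the standard library are available. Lean on these libraries where they do the work, as an engineer would, in place of code of your own. Each camera call takes 0.05 s, during which the arm holds its last target. There are 200 camera calls.

## Working session

There is one attempt and no reset: what is moved stays moved. The work goes in short steps, Python scripts to look and compute and a shell command to move; the robot and the scene stay as the last step left them, time stands still between calls to the robot, and variables do not carry over. Pictures are saved under pics/ and viewed, about 12 in all and at most 16, crops included, and the job is handed in when it is done.

```bash
ls; mkdir -p pics; python3 - <<'E'
from rig import env,cams
import cv2,numpy as np
s=env.read_state();print(s,env.grip_depth)
for n in("side","top"):
    c=cams.capture(n);cv2.imwrite(f"pics/{n}0.png",c["frame"][:,:,::-1]);print(n,c["fov_y"],c["cx"],c["cy"],np.array(c["R"]).round(4).tolist(),c["t"], [k for k in c])
E
```

```text
pics
{'time': 0.0, 'qpos': array([-1.41297765e+00,  2.76626097e-01,  1.50615939e+00, -2.10442087e-05,
        1.36068212e+00, -1.20996977e-01]), 'qd': array([ 0.00022317,  0.00087007, -0.00122997,  0.0006796 ,  0.0003798 ,
        0.00121967]), 'tau': array([ 7.57626203e-04, -4.16775405e+01, -2.45798081e+01, -2.57470074e-04,
        1.07770687e-02, -1.87559613e-05]), 'tool_pos': array([ 0.15815465, -0.55226691,  0.23041151]), 'ee_rot': array([-1.68082117,  1.56892126,  1.73959155]), 'ft_force': array([ 0.64908022,  1.13651493, -0.24599365]), 'moment': array([-0.0226307 ,  0.0204065 ,  0.03319524]), 'grip_width': 1.0005641476194065} 0.0187
side 54.539455177463765 320.92409938592107 246.78447702360904 [[-0.7667, -0.6418, 0.0134], [-0.4883, 0.5694, -0.6613], [0.4168, -0.5136, -0.75]] [0.40896986 0.34504008 0.89640624] ['frame', 'fov_y', 'cx', 'cy', 'R', 't']
top 56.94285347399478 322.9228280375141 250.20369997349158 [[0.0051, -0.9996, 0.0275], [-0.9981, -0.0068, -0.0619], [0.062, -0.0272, -0.9977]] [-0.02042486  0.54574402  1.10080374] ['frame', 'fov_y', 'cx', 'cy', 'R', 't']
```

View pics/top0.png

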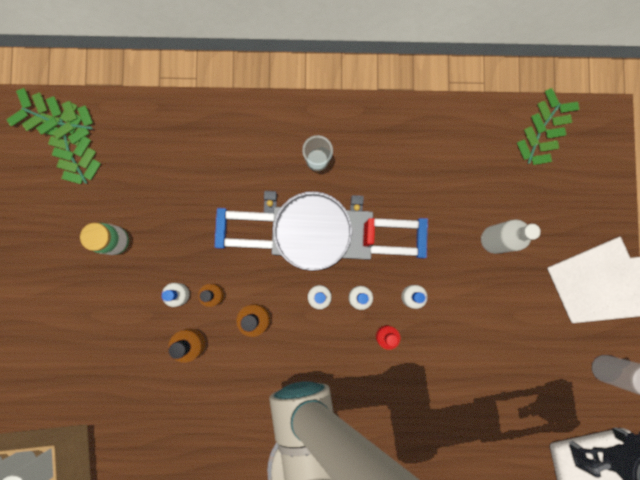

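View pics/side0.png

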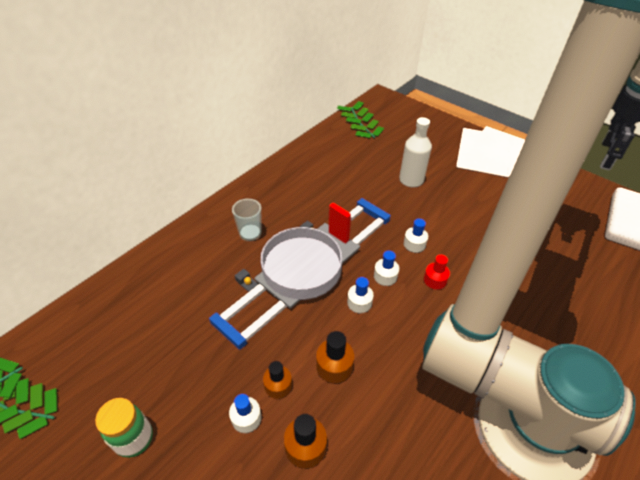

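```bash
cat > h.py <<'E'
import numpy as np,cv2
from scipy.spatial.transform import Rotation as Ro
from rig import env,cams
def ray(c,u,v,z,s=None):
    f=240/np.tan(np.radians(c["fov_y"])/2);d=np.array([(u-c["cx"])/f,(v-c["cy"])/f,1.])
    if "hand_eye" in c:
        T=np.eye(4);T[:3,:3]=Ro.from_euler('xyz',s["ee_rot"]).as_matrix();T[:3,3]=s["tool_pos"];M=T@np.array(c["hand_eye"]);o=M[:3,3];d=M[:3,:3]@d
    else:
        R=np.array(c["R"]);o=-R.T@np.array(c["t"]);d=R.T@d
    return o+d*(z-o[2])/d[2]
def snap(n,fn=None):
    s=env.read_state();c=cams.capture(n)
    if fn: cv2.imwrite("pics/"+fn,c["frame"][:,:,::-1])
    return s,c
def blobs(c,lo,hi,amin=15):
    h=cv2.cvtColor(c["frame"],cv2.COLOR_RGB2HSV);m=cv2.inRange(h,lo,hi)
    n,_,st,ce=cv2.connectedComponentsWithStats(m)
    return [(ce[i].round(1),st[i].tolist()) for i in range(1,n) if st[i][4]>=amin]
def go(x,y,z,yaw=None):
    """rows needed: tool-frame shift (unit 75mm) and turn (unit .12) to vertical pose; jaw axis at world angle yaw"""
    s=env.read_state();R=Ro.from_euler('xyz',s["ee_rot"]);Rm=R.as_matrix();d=np.array([x,y,z])-s["tool_pos"]
    if yaw is None: yaw=np.arctan2(Rm[1,1],Rm[0,1])
    best=None
    for k in(0,np.pi):
        a=yaw+k;X=np.array([0,0,-1.]);Y=np.array([np.cos(a),np.sin(a),0]);T=np.c_[X,Y,np.cross(X,Y)]
        r=(R.inv()*Ro.from_matrix(T)).as_rotvec()
        if best is None or np.linalg.norm(r)<np.linalg.norm(best):best=r
    print("d(mm)",(d*1e3).round(1),"shift",(Rm.T@d/.075).round(3),"turn",(best/.12).round(3),"width",round(s["grip_width"],3),"t",s["time"],"F",s["ft_force"].round(1),"q5",s["qpos"][5].round(2))
    print("tool y,z axes",Rm[:,1].round(3),Rm[:,2].round(3))
E
python3 - <<'E'
from h import *
s,c=snap("top");s2,c2=snap("side")
im=cv2.resize(c["frame"][260:370,150:450],None,fx=2.6,fy=2.6,interpolation=cv2.INTER_CUBIC)
im2=cv2.resize(c["frame"][175:285,200:440],None,fx=3.2,fy=2.6,interpolation=cv2.INTER_CUBIC)
im2=cv2.resize(im2,(780,290));
cv2.imwrite("pics/crop1.png",np.vstack([im,im2])[:,:,::-1])
for nm,lo,hi in(("blue",(105,120,60),(130,255,255)),("red",(0,200,80),(5,255,255)),("black",(0,0,0),(180,255,45))):
    for cc,n in((c,"top"),(c2,"side")):
        for ce,st in blobs(cc,lo,hi):
            if st[4]<900 : print(nm,n,ce,st,"z75:",ray(cc,*ce,.070)[:2].round(4))
E
```

```text
blue top [220.1 228.2] [215, 209, 11, 39, 347] z75: [0.5938 0.2313]
blue top [421.8 237.8] [417, 219, 10, 39, 317] z75: [ 0.5744 -0.2555]
blue top [169.  294.9] [162, 291, 15, 9, 113] z75: [0.434  0.3485]
blue top [319.7 297.4] [315, 293, 10, 10, 71] z75: [ 0.4295 -0.0086]
blue top [418.3 297. ] [413, 293, 12, 9, 91] z75: [ 0.4314 -0.2458]
blue top [362.4 298. ] [358, 294, 10, 9, 77] z75: [ 0.4285 -0.1109]
blue side [373.6 210.2] [358, 199, 32, 24, 294] z75: [ 0.5448 -0.2209]
blue side [418.5 226.3] [413, 219, 13, 17, 156] z75: [ 0.4273 -0.247 ]
blue side [388.3 258.7] [383, 251, 13, 17, 173] z75: [ 0.4248 -0.1119]
blue side [361.5 285.6] [356, 277, 13, 19, 189] z75: [ 0.4258 -0.0093]
blue side [227.7 330.5] [210, 313, 36, 36, 473] z75: [0.5651 0.2588]
blue side [242.3 404. ] [234, 394, 17, 21, 260] z75: [0.431  0.3463]
red top [365.9 233.7] [364, 223, 5, 22, 54] z75: [ 0.5833 -0.1195]
red top [386.4 335.8] [376, 326, 24, 23, 276] z75: [ 0.3389 -0.1684]
red side [339.1 221.7] [329, 202, 22, 40, 656] z75: [ 0.5859 -0.1316]
red side [437.1 272.8] [424, 254, 26, 36, 675] z75: [ 0.3171 -0.1494]
black top [255.5 318.1] [252, 315, 6, 9, 15] z75: [0.38   0.1436]
black top [185.3 345.4] [179, 341, 11, 13, 65] z75: [0.3157 0.3073]
black top [581.1 457.1] [571, 446, 23, 23, 214] z75: [ 0.0543 -0.6319]
black top [596.  459.1] [595, 454, 3, 10, 17] z75: [ 0.0494 -0.6677]
black side [335.6 345.2] [327, 332, 18, 28, 420] z75: [0.3769 0.1429]
black side [276.  371.1] [270, 362, 13, 19, 208] z75: [0.4289 0.26  ]
black side [304.7 429.3] [295, 415, 20, 30, 465] z75: [0.3144 0.3074]
black side [580.9 449.4] [575, 446, 12, 7, 46] z75: [-0.0708  0.0266]
```

View pics/crop1.png

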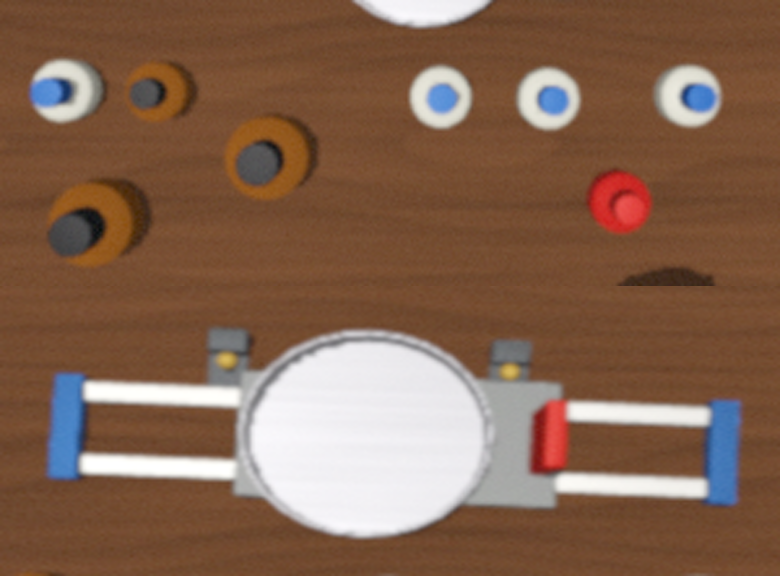

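```bash
python3 - <<'E'
from h import *
s,c=snap("top");s2,c2=snap("side")
hs=cv2.cvtColor(c["frame"],cv2.COLOR_RGB2HSV)
m=cv2.inRange(hs,(0,0,100),(180,60,255));m[:185]=0;m[275:]=0;m[:,:262]=0;m[:,365:]=0
m=cv2.morphologyEx(m,cv2.MORPH_OPEN,cv2.getStructuringElement(cv2.MORPH_ELLIPSE,(41,41)))
ct=max(cv2.findContours(m,0,1)[0],key=len);e=cv2.fitEllipse(ct);print(e,ray(c,*e[0],.062))
for z in(.02,.03,.04):print(z,[ray(c,*p,z)[:2].round(3).tolist() for p in((220.1,228.2),(421.8,237.8))],[ray(c2,*p,z)[:2].round(3).tolist() for p in((227.7,330.5),(373.6,210.2))])
for v,w in(((364.5,233),'finL'),((374,233),'finR'),((490,240),'tall')):print(w,ray(c,*v,.12 if w[0]=='f' else 0)[:2])
def tri(p,q):
    A=[];b=[]
    for cc,(u,v) in((c,p),(c2,q)):
        f=240/np.tan(np.radians(cc["fov_y"])/2);R=np.array(cc["R"]);t=np.array(cc["t"])
        for a,k in(((u-cc["cx"])/f,0),((v-cc["cy"])/f,1)):A.append(R[k]-a*R[2]);b.append(a*t[2]-t[k])
    return np.linalg.lstsq(np.array(A),np.array(b),rcond=None)[0].round(4)
for n,p,q in(("w_l",(169,294.9),(242.3,404)),("w2",(319.7,297.4),(361.5,285.6)),("w3",(362.4,298),(388.3,258.7)),("w4",(418.3,297),(418.5,226.3))):print(n,tri(p,q))
cv2.imwrite("pics/fin.png",np.hstack([cv2.resize(c["frame"][210:255,340:400],(400,300)),cv2.resize(c2["frame"][190:250,310:390],(400,300))])[:,:,::-1])
go(.58,-.13,.2,np.pi/2-.04)
E
```

```text
((315.36688232421875, 230.94033813476562), (76.62857818603516, 90.41854095458984), 94.88872528076172) [0.58984639 0.00267325 0.062     ]
0.02 [[0.599, 0.242], [0.579, -0.268]] [[0.593, 0.243], [0.571, -0.266]]
0.03 [[0.598, 0.239], [0.578, -0.266]] [[0.587, 0.246], [0.566, -0.257]]
0.04 [[0.597, 0.237], [0.577, -0.263]] [[0.582, 0.249], [0.561, -0.248]]
finL [ 0.57984882 -0.11001875]
finR [ 0.58002285 -0.13199301]
tall [ 0.57643191 -0.45135475]
w_l [0.4325 0.3473 0.07  ]
w2 [ 0.428  -0.0096  0.0679]
w3 [ 0.4269 -0.1121  0.0683]
w4 [ 0.4296 -0.2473  0.0683]
d(mm) [421.8 422.7 -31. ] shift [ 0.416 -3.87  -6.958] turn [2.657 0.    0.005] width 0.995 t 0.3 F [-0.4  0.2 -0.2] q5 -0.12
tool y,z axes [ 0.275 -0.961 -0.001] [-0.961 -0.275 -0.   ]
```

View pics/fin.png

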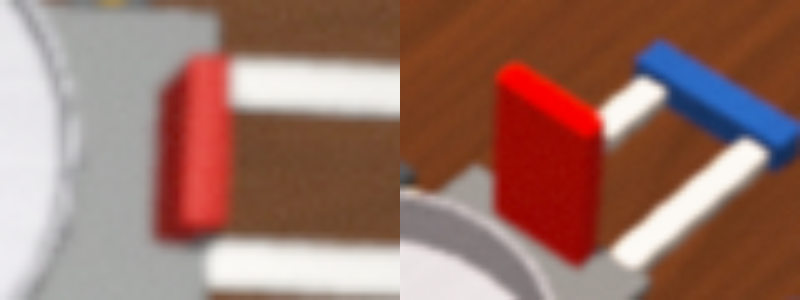

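```bash
python3 -m pendant '{"gripper":[-1,-1,-1,-1,-1,-1,-1,-1,-1,-1],"travel":[[0,0,0],[0,0,0],[0,0,0],[0,-0.57,-0.52],[0,-0.57,-0.52],[0,-0.57,-0.52],[0,-0.57,-0.52],[0,-0.57,-0.52],[0,-0.57,-0.52],[0,-0.57,-0.52]],"angular":[[0.89,0,0],[0.89,0,0],[0.89,0,0],[0,0,0],[0,0,0],[0,0,0],[0,0,0],[0,0,0],[0,0,0],[0,0,0]]}' 30; python3 -c "
from h import *
go(.5837,-.125,.18,np.pi/2-.04)"
```

```text
time: 1.55
tool_pos: [0.4533, -0.2651, 0.2304]
ee_rot: [2.301, 1.568, -0.902]
ft_force: [0.5, -0.4, -0.8]
grip_width: 1.001
d(mm) [130.4 140.1 -50.4] shift [ 0.67  -1.973 -1.618] turn [-0.184 -0.017 -0.02 ] width 1.001 t 1.55 F [ 0.5 -0.4 -0.8] q5 0.97
tool y,z axes [-0.062 -0.998  0.002] [-0.998  0.062 -0.002]
```

```bash
python3 -m pendant '{"gripper":[-1,-1,-1,-1,-1],"travel":[[0,-0.6,-0.5],[0,-0.6,-0.5],[0,-0.5,-0.4],[0.3,-0.27,-0.22],[0,0,0]],"angular":[[-0.18,0,0],[0,0,0],[0,0,0],[0,0,0],[0,0,0]]}'; python3 -c "
from h import *
go(.5837,-.125,.18,np.pi/2-.04)
s,c=snap('wrist','w1.png')"
```

```text
time: 2.17
tool_pos: [0.5883, -0.1145, 0.2072]
ee_rot: [2.553, 1.565, -0.622]
ft_force: [-0.3, -0.0, 0.2]
grip_width: 1.002
d(mm) [ -4.6 -10.5 -27.2] shift [0.363 0.142 0.059] turn [ 0.056 -0.038 -0.025] width 1.002 t 2.175 F [-0.3 -0.   0.2] q5 1.3
tool y,z axes [-0.033 -0.999  0.003] [-0.999  0.033 -0.005]
```

View pics/w1.png

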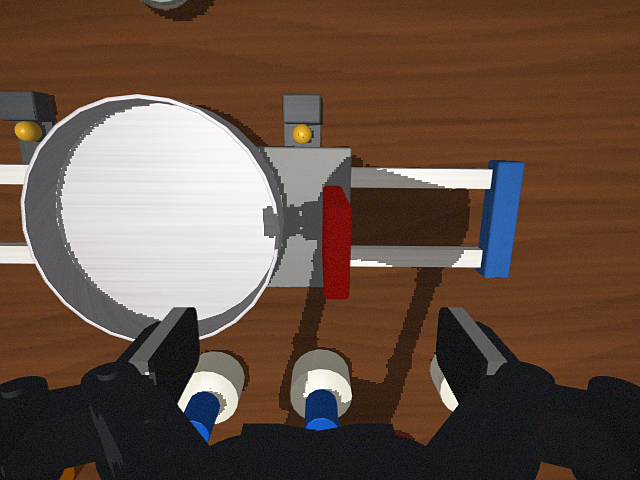

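```bash
python3 -c "
from h import *
s,c=snap('wrist')
for p,z in(((337,298),.12),((336,187),.12),((337,243),.12),((278,220),.062),((22,215),.062),((150,95),.062),((150,344),.062),((504,215),.03)):print(p,ray(c,*p,z,s).round(4))
s,c=snap('top');print(np.array(cams.capture('wrist')['hand_eye']).round(3).tolist())
"
```

```text
(337, 298) [ 0.5595 -0.1272  0.12  ]
(336, 187) [ 0.6282 -0.1281  0.12  ]
(337, 243) [ 0.5948 -0.128   0.12  ]
(278, 220) [ 0.5983 -0.0876  0.062 ]
(22, 215) [0.6086 0.0992 0.062 ]
(150, 95) [ 0.6876 -0.006   0.062 ]
(150, 344) [0.5008 0.0208 0.062 ]
(504, 215) [ 0.5896 -0.269   0.03  ]
[[-0.0, -0.268, 0.963, -0.142], [1.0, 0.0, 0.0, -0.0], [-0.0, 0.963, 0.268, -0.069], [0.0, 0.0, 0.0, 1.0]]
```

```bash
python3 -m pendant '{"gripper":[-1,-1,-1,-1,0,1,1,1,1],"travel":[[0,0.18,0],[0.6,0,0],[0.6,0,0],[0.4,0,0],[0,0,0],[0,0,0],[0,0,0],[0,0,0],[0,0,0]],"angular":[[0.05,0,0],[0,0,0],[0,0,0],[0,0,0],[0,0,0],[0,0,0],[0,0,0],[0,0,0],[0,0,0]]}' 30; python3 -c "
from h import *
go(.588,-.128,.085,np.pi/2-.04)"
```

```text
time: 3.5
tool_pos: [0.5909, -0.1438, 0.0967]
ee_rot: [2.661, 1.544, -0.534]
ft_force: [1.1, 0.6, -7.3]
grip_width: 0.18
d(mm) [ -2.9  15.8 -11.7] shift [ 0.152 -0.21   0.053] turn [-0.109 -0.198 -0.105] width 0.18 t 3.5 F [ 1.1  0.6 -7.3] q5 1.28
tool y,z axes [-0.053 -0.999  0.012] [-0.998  0.053 -0.024]
```

```bash
python3 -m pendant '{"gripper":[1,1,1,1,1,1],"travel":[[0,0.2,0],[0,0.25,0],[0,0.25,0],[0,0.25,0],[0,0.2,0],[0,0,0]],"angular":[[0,0,0],[0,0,0],[0,0,0],[0,0,0],[0,0,0],[0,0,0]]}' 30; python3 -c "
from h import *
go(.58,-.24,.097,np.pi/2-.04)"
```

```text
time: 4.25
tool_pos: [0.5869, -0.2353, 0.0966]
ee_rot: [2.743, 1.544, -0.453]
ft_force: [-0.0, -2.9, -3.4]
grip_width: 0.178
d(mm) [-6.9 -4.7  0.4] shift [-0.006  0.067  0.088] turn [-0.114 -0.208 -0.089] width 0.178 t 4.25 F [-0.  -2.9 -3.4] q5 1.13
tool y,z axes [-0.054 -0.998  0.011] [-0.998  0.053 -0.025]
```

```bash
for i in 1 2 3; do python3 -m pendant '{"gripper":[1,1],"travel":[[0,0.12,0],[0,0.12,0]],"angular":[[0,0,0],[0,0,0]]}' 30|grep -E "pos|force"; done
```

```text
tool_pos: [0.5864, -0.2457, 0.0965]
ft_force: [6.6, 30.1, 1.4]
tool_pos: [0.5863, -0.2452, 0.0963]
ft_force: [4.9, 23.5, 1.2]
tool_pos: [0.5863, -0.2449, 0.0962]
ft_force: [5.1, 24.1, 1.0]
```

```bash
python3 -m pendant '{"gripper":[1,-0.2,-1,-1,-1,-1,-1,-1],"travel":[[0,-0.01,0],[0,0,0],[0,0,0],[-0.6,0,0],[-0.7,0,0],[-0.6,0.4,0.5],[0,0.4,0.5],[0,0,0]],"angular":[[0,0,0],[0,0,0],[0,0,0],[0,0,0],[0,0,0],[0,0,0],[0,0,0],[0,0,0]]}' 30; python3 - <<'E'
from h import *
s,c=snap("top","top2.png");s2,c2=snap("side","side2.png");
im=cv2.resize(c["frame"][170:290,210:450],(800,400),interpolation=cv2.INTER_CUBIC)
cv2.imwrite("pics/crop2.png",im[:,:,::-1])
go(.43,.26,.15,0)
for cc,n in((c,"top"),(c2,"side")):
    for ce,st in blobs(cc,(105,120,60),(130,255,255)): print(n,ce,st,ray(cc,*ce,.069)[:2].round(4))
E
```

```text
time: 6.0
tool_pos: [0.5052, -0.3134, 0.2388]
ee_rot: [-1.972, 1.507, 1.11]
ft_force: [0.3, 0.1, -0.9]
grip_width: 1.005
d(mm) [-77.7 571.9 -88.7] shift [ 1.589 -7.471  1.507] turn [12.61   0.195  0.567] width 1.0 t 6.1 F [-1.3  0.4  0.2] q5 0.91
tool y,z axes [-0.056 -0.997 -0.059] [-0.998  0.058 -0.027]
top [220.3 228.1] [215, 209, 11, 39, 330] [0.5941 0.231 ]
top [421.9 252.4] [418, 247, 8, 11, 71] [ 0.5389 -0.2557]
top [169.1 294.9] [162, 291, 15, 9, 112] [0.4339 0.3486]
top [319.8 297.4] [316, 293, 9, 10, 68] [ 0.4294 -0.0089]
top [418.4 297.2] [413, 293, 12, 9, 91] [ 0.4309 -0.2463]
top [362.4 298. ] [358, 294, 10, 9, 75] [ 0.4284 -0.1111]
side [585.7 117.6] [579, 108, 14, 20, 193] [ 0.2802 -1.0057]
side [383.8 214.4] [379, 210, 11, 10, 65] [ 0.5169 -0.2263]
side [418.5 226.1] [413, 218, 13, 18, 160] [ 0.4281 -0.2485]
side [388.3 258.7] [383, 251, 13, 17, 172] [ 0.4252 -0.1127]
side [361.5 285.6] [356, 277, 13, 19, 189] [ 0.4262 -0.01  ]
side [227.7 330.4] [210, 313, 36, 36, 473] [0.5659 0.2583]
side [242.2 404. ] [234, 394, 17, 21, 258] [0.4315 0.3462]
```

View pics/crop2.png

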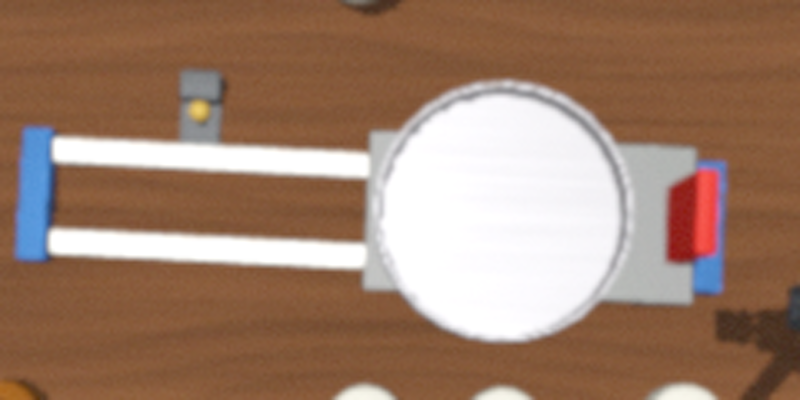

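View pics/side2.png

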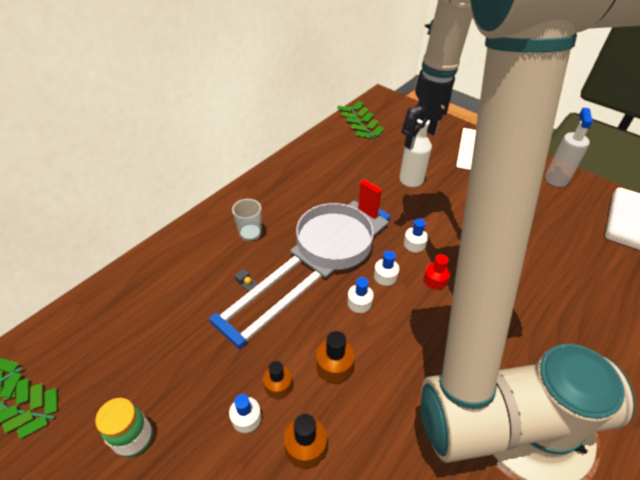

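```bash
python3 - <<'E'
from h import *
s,c=snap("top")
# tin rim ellipse in crop coords: scale 800/240
k=240/800
for z in(.062,):
  for p in((503,82),(503,342),(374,212),(633,212),(503,212)):print(ray(c,210+p[0]*k,170+p[1]*k,z).round(4))
print("fin",ray(c,210+706*k,170+212*k,.12))
E
```

```text
[ 0.6802 -0.1083  0.062 ]
[ 0.4893 -0.1083  0.062 ]
[ 0.5835 -0.014   0.062 ]
[ 0.585  -0.2038  0.062 ]
[ 0.5842 -0.1083  0.062 ]
fin [ 0.57950772 -0.24294434  0.12      ]
```

```bash
python3 -m pendant '{"gripper":[-1,-1,-1,-1,-1,-1],"travel":[[0,0,0],[0,-0.7,-0.3],[0,-0.7,-0.3],[0,-0.7,-0.3],[0,-0.6,-0.25],[0,0,0]],"angular":[[0,0.2,0.57],[0,0,0],[0,0,0],[0,0,0],[0,0,0],[0,0,0]]}' 30|head -3; python3 - <<'E'
from h import *
go(.43,.26,.15,np.pi/2)
s,c=snap("wrist","w2.png")
E
```

```text
time: 6.9
tool_pos: [0.6129, -0.1028, 0.2369]
ee_rot: [3.033, 1.522, -0.161]
d(mm) [-182.9  362.8  -86.9] shift [ 1.001 -4.707  2.744] turn [-0.442 -0.406 -0.055] width 0.998 t 6.9 F [ 0.1 -0.4 -0.7] q5 1.34
tool y,z axes [-0.053 -0.999  0.005] [-0.997  0.053 -0.049]
```

View pics/w2.png

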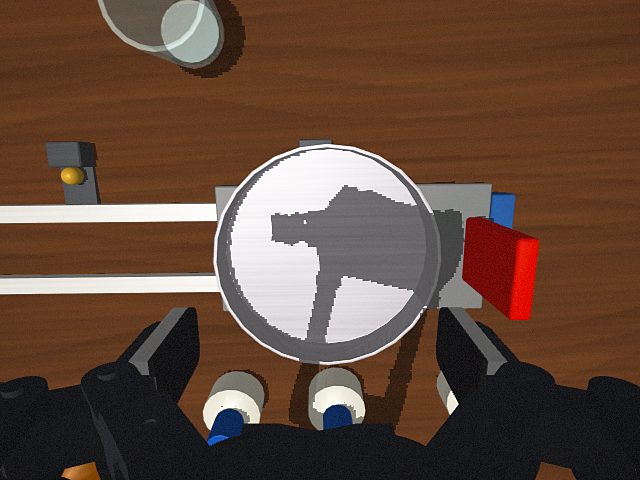

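```bash
python3 - <<'E'
from h import *
s,c=snap("wrist")
for p in((215,250),(441,255),(328,144),(322,363)):print(ray(c,*p,.062,s).round(4))
print("fin",ray(c,534,239,.12,s),ray(c,524,318,.12,s))
E
```

```text
[ 0.6019 -0.0209  0.062 ]
[ 0.5873 -0.2066  0.062 ]
[ 0.6812 -0.1176  0.062 ]
[ 0.495  -0.1033  0.062 ]
fin [ 0.61068084 -0.25083501  0.12      ] [ 0.55401511 -0.24753692  0.12      ]
```

```bash
python3 -m pendant '{"gripper":[-0.3,-0.3,-0.3,-0.3,-0.3,-0.3,-0.3,-0.3,-0.3],"travel":[[0,0,0],[0,-0.67,0.38],[0,-0.67,0.38],[0,-0.67,0.38],[0,-0.67,0.38],[0,-0.67,0.38],[0,-0.67,0.38],[0.3,-0.6,0.38],[0,0,0]],"angular":[[0,-0.4,0],[0,0,0],[0,0,0],[0,0,0],[0,0,0],[0,0,0],[0,0,0],[0,0,0],[0,0,0]]}' 30|head -3; python3 - <<'E'
from h import *
go(.431,.26,.052)
s,c=snap("wrist","w3.png")
print(blobs(c,(0,0,0),(180,255,45),200)[:5])
E
```

```text
time: 8.12
tool_pos: [0.4312, 0.2516, 0.2088]
ee_rot: [1.347, 1.561, -1.868]
d(mm) [  -0.2    8.4 -156.8] shift [ 2.09  -0.132  0.006] turn [-0.     0.018 -0.08 ] width 0.648 t 8.125 F [-0.7 -0.   0.1] q5 2.04
tool y,z axes [-0.073 -0.997  0.01 ] [-0.997  0.073  0.002]
[(array([304.9, 227.2]), [285, 204, 39, 46, 1264]), (array([449.7, 291.1]), [425, 269, 69, 64, 1695]), (array([242.8, 362.2]), [214, 297, 60, 119, 2986]), (array([403.3, 345.4]), [390, 297, 31, 105, 1471]), (array([585.6, 450.4]), [501, 396, 139, 84, 4306])]
```

View pics/w3.png

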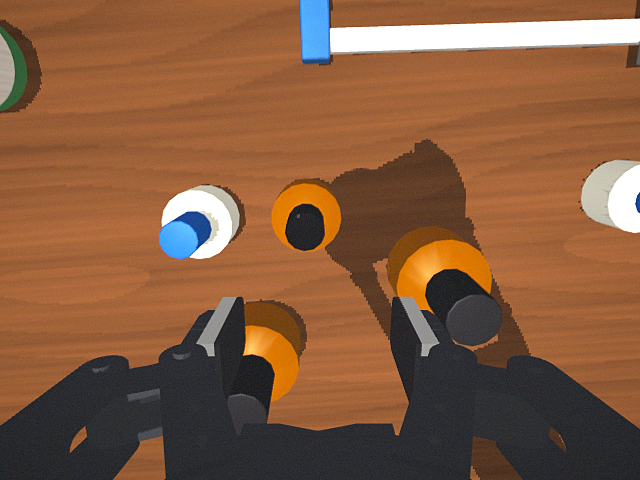

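```bash
python3 - <<'E'
from h import *
s,c=snap("wrist")
print(ray(c,305,231,.084,s),ray(c,181,239,.084,s))
# body silhouette of amber: disc at z~.035
print(ray(c,306,215,.03,s))
E
python3 -m pendant '{"gripper":[-0.3,-0.3,-0.3],"travel":[[0.5,-0.1,0],[0.5,0,0],[0,0,0]],"angular":[[0,0,-0.08],[0,0,0],[0,0,0]]}' 30|head -3; python3 -c "
from h import *
go(.431,.26,.052)"
```

```text
[0.43832953 0.25753175 0.084     ] [0.43924694 0.3432794  0.084     ]
[0.43880297 0.257766   0.03      ]
time: 8.6
tool_pos: [0.441, 0.2531, 0.1364]
ee_rot: [-2.986, 1.561, 0.072]
d(mm) [-10.    6.9 -84.4] shift [ 1.124 -0.079  0.152] turn [-0.    -0.083  0.013] width 0.652 t 8.6 F [1.1 0.2 0.8] q5 2.04
tool y,z axes [-0.084 -0.997 -0.002] [-0.996  0.084 -0.01 ]
```

```bash
python3 - <<'E'
from h import *
s,c=snap("wrist")
b=[x for x in blobs(c,(5,150,60),(22,255,255),300)];print(b[:6])
cv2.imwrite("pics/w4.png",cv2.resize(c["frame"][120:420,150:490],(680,600))[:,:,::-1])
E
```

```text
[(array([308.4, 195. ]), [0, 0, 640, 435, 199867]), (array([459.7,   6.1]), [337, 0, 303, 19, 3613]), (array([145.2, 462.1]), [113, 436, 53, 44, 1455]), (array([489.5, 462. ]), [471, 436, 51, 44, 713])]
```

View pics/w4.png

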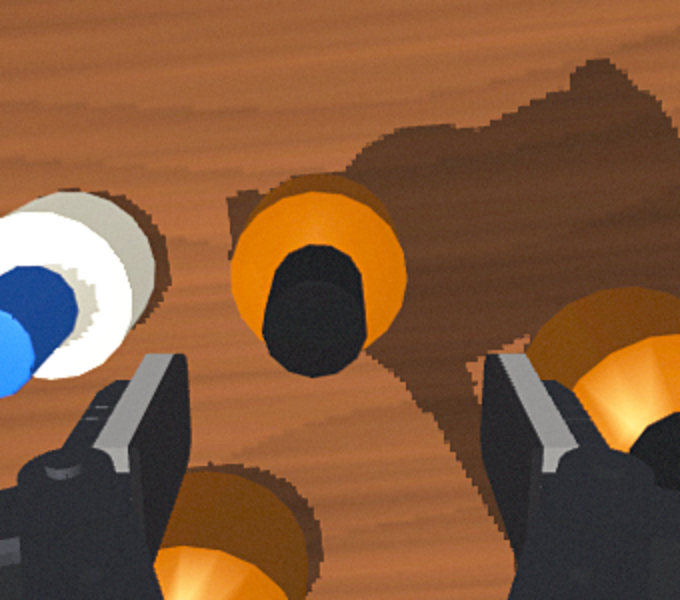

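```bash
python3 - <<'E'
from h import *
s,c=snap("wrist")
p=ray(c,307.5,284.5,.084,s);print(p, ray(c,309.5,120+280/2,.038,s)); go(p[0],p[1],.052)
E
```

```text
[0.43671627 0.25954378 0.084     ] [0.43604206 0.25957525 0.038     ]
d(mm) [ -6.4   5.1 -87.2] shift [ 1.161 -0.055  0.109] turn [-0.    -0.13   0.039] width 0.654 t 8.7 F [-0.5  0.   0.6] q5 2.04
tool y,z axes [-0.083 -0.997 -0.005] [-0.996  0.083 -0.016]
```

```bash
python3 -m pendant '{"gripper":[-0.3,-0.3,-0.3,1,1,1,1],"travel":[[0.4,-0.06,0.1],[0.5,0,0],[0.25,0,0],[0,0,0],[0,0,0],[0,0,0],[0,0,0]],"angular":[[0,-0.13,0.04],[0,0,0],[0,0,0],[0,0,0],[0,0,0],[0,0,0],[0,0,0]]}' 30; python3 -c "
from h import *
go(.436,.2595,.052)"
```

```text
time: 9.57
tool_pos: [0.4492, 0.2612, 0.0634]
ee_rot: [-2.689, 1.545, 0.364]
ft_force: [-0.1, -0.1, -2.1]
grip_width: 0.305
d(mm) [-13.2  -1.7 -11.4] shift [0.147 0.039 0.176] turn [-0.001 -0.191  0.093] width 0.305 t 9.575 F [-0.1 -0.1 -2.1] q5 2.05
tool y,z axes [-0.088 -0.996 -0.011] [-0.996  0.088 -0.023]
```

```bash
python3 -m pendant '{"gripper":[-0.3,-0.3,-0.3,-0.3,-0.3],"travel":[[0,0,0],[0,0,0],[0.1,0,0.17],[0,0,0],[0,0,0]],"angular":[[0,0,0],[0,0,0],[0,-0.19,0.09],[0,0,0],[0,0,0]]}' 30; python3 -c "
from h import *
go(.436,.2595,.052)"
```

```text
time: 10.2
tool_pos: [0.4359, 0.2629, 0.0558]
ee_rot: [-0.617, 1.57, 2.436]
ft_force: [-0.5, 0.2, 0.1]
grip_width: 0.653
d(mm) [ 0.1 -3.4 -3.8] shift [ 0.051  0.045 -0.005] turn [0.    0.003 0.002] width 0.653 t 10.2 F [-0.5  0.2  0.1] q5 2.06
tool y,z axes [-0.088 -0.996 -0.   ] [-0.996  0.088  0.   ]
```

```bash
python3 -m pendant '{"gripper":[-0.3,1,1,1,1],"travel":[[0.05,0.03,0],[0,0,0],[0,0,0],[0,0,0],[0,0,0]],"angular":[[0,0,0],[0,0,0],[0,0,0],[0,0,0],[0,0,0]]}' 30; python3 -c "
from h import *
go(.436,.2595,.052)
s,c=snap('wrist')
cv2.imwrite('pics/w5.png',cv2.resize(c['frame'][220:460,180:460],(700,600))[:,:,::-1])"
```

```text
time: 10.82
tool_pos: [0.4359, 0.2605, 0.0519]
ee_rot: [-0.926, 1.57, 2.128]
ft_force: [-0.3, -0.8, 0.3]
grip_width: 0.317
d(mm) [ 0.1 -1.   0.1] shift [-0.001  0.013 -0.002] turn [0.    0.003 0.003] width 0.317 t 10.825 F [-0.3 -0.8  0.3] q5 2.06
tool y,z axes [-0.088 -0.996 -0.   ] [-0.996  0.088  0.   ]
```

View pics/w5.png

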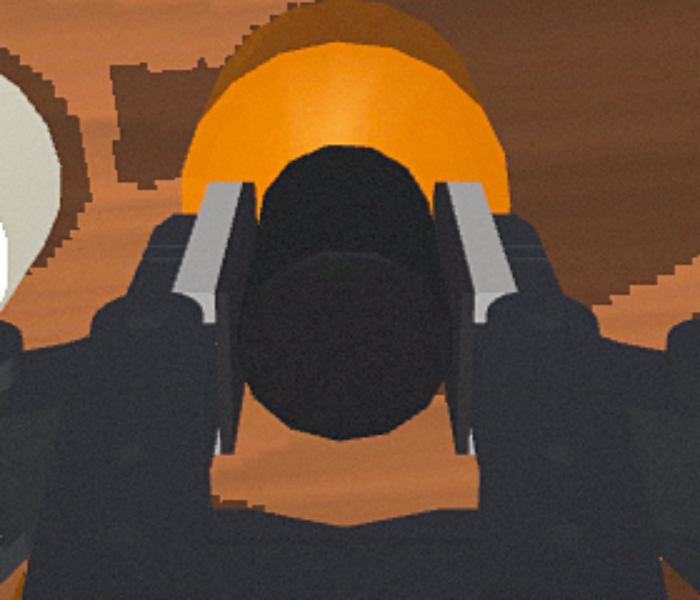

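```bash
python3 - <<'E'
from h import *
s,c=snap('wrist')
p=ray(c,316.8,358,.084,s);print(p,(p-s["tool_pos"]).round(4))
E
python3 -m pendant '{"gripper":[1,1,1,1],"travel":[[-0.4,0,0],[-0.6,0,0],[-0.6,0,0],[0,0,0]],"angular":[[0,0,0],[0,0,0],[0,0,0],[0,0,0]]}' 30|head -3; python3 -c "
from h import *
go(.588,-.110,.2,np.pi/2-.04)"
```

```text
[0.43822221 0.26045317 0.084     ] [ 0.0023 -0.      0.0321]
time: 11.42
tool_pos: [0.4349, 0.2598, 0.1733]
ee_rot: [0.461, 1.566, -2.769]
d(mm) [ 153.1 -369.8   26.7] shift [-0.356  4.733 -2.466] turn [-0.402  0.036 -0.017] width 0.32 t 11.425 F [-0.6  0.5 -1.6] q5 2.06
tool y,z axes [-0.088 -0.996  0.002] [-0.996  0.088  0.004]
```

```bash
python3 -m pendant '{"gripper":[1,1,1,1,1,1,1,1,1,1],"travel":[[0,0.3,-0.16],[0,0.6,-0.31],[0,0.6,-0.31],[0,0.6,-0.31],[0,0.6,-0.31],[0,0.6,-0.31],[0,0.6,-0.31],[0,0.4,-0.25],[0,0.2,-0.1],[0,0,0]],"angular":[[0,0,0],[-0.1,0,0],[-0.1,0,0],[-0.1,0,0],[-0.1,0,0],[0,0,0],[0,0,0],[0,0,0],[0,0,0],[0,0,0]]}' 30|head -3; python3 -c "
from h import *
go(.586,-.1105,.13,np.pi/2-.04)"
```

```text
time: 12.68
tool_pos: [0.5876, -0.0964, 0.1545]
ee_rot: [-0.037, 1.539, 3.069]
d(mm) [ -1.6 -14.1 -24.5] shift [0.327 0.189 0.005] turn [0.032 0.267 0.009] width 0.32 t 12.675 F [-0.9  0.6 -1.6] q5 1.33
tool y,z axes [-0.036 -0.999 -0.001] [-0.999  0.036  0.032]
```

```bash
python3 -m pendant '{"gripper":[1,1,1,1],"travel":[[0.1,0.18,0],[0.2,0,0],[0,0,0],[0,0,0]],"angular":[[0,0.26,0],[0,0,0],[0,0,0],[0,0,0]]}' 30|head -3; python3 -c "
from h import *
go(.586,-.1105,.081,np.pi/2-.04)"
```

```text
time: 13.18
tool_pos: [0.5838, -0.1037, 0.1296]
ee_rot: [-0.795, 1.562, 2.314]
d(mm) [  2.2  -6.8 -48.6] shift [ 0.647  0.094 -0.036] turn [0.061 0.05  0.05 ] width 0.32 t 13.175 F [-0.8  0.  -1.9] q5 1.31
tool y,z axes [-0.033 -0.999 -0.006] [-0.999  0.033  0.006]
```

```bash
python3 -m pendant '{"gripper":[1,1,1,1],"travel":[[0.3,0.1,-0.03],[0.3,0.03,0],[0,0,0],[0,0,0]],"angular":[[0,0.05,0.05],[0,0,0],[0,0,0],[0,0,0]]}' 30|head -3; python3 -c "
from h import *
go(.586,-.1105,.0785,np.pi/2-.04)
s,c=snap('top')
im=cv2.resize(c['frame'][170:290,310:470],(800,600),interpolation=cv2.INTER_CUBIC)
"
```

```text
time: 13.68
tool_pos: [0.5881, -0.1113, 0.0863]
ee_rot: [3.07, 1.566, -0.102]
d(mm) [-2.1  0.8 -7.8] shift [ 0.104 -0.01   0.028] turn [ 0.085 -0.04  -0.003] width 0.316 t 13.675 F [-0.6 -1.  -2. ] q5 1.3
tool y,z axes [-0.03 -1.    0.  ] [-1.     0.03  -0.005]
```

```bash
python3 -m pendant '{"gripper":[1,1,1],"travel":[[0.06,-0.01,0.03],[0.05,0,0],[0,0,0]],"angular":[[0.08,-0.04,0],[0,0,0],[0,0,0]]}' 30|head -5; python3 -c "
from h import *
go(.586,-.1105,.0785,np.pi/2-.04)
"
```

```text
time: 14.1
tool_pos: [0.5865, -0.1104, 0.0794]
ee_rot: [2.779, 1.568, -0.403]
ft_force: [-0.7, 0.3, -1.9]
grip_width: 0.32
d(mm) [-0.5 -0.1 -0.9] shift [0.011 0.002 0.007] turn [ 0.002 -0.02  -0.008] width 0.32 t 14.1 F [-0.7  0.3 -1.9] q5 1.31
tool y,z axes [-0.04  -0.999  0.001] [-0.999  0.04  -0.002]
```

```bash
python3 -m pendant '{"gripper":[1,0,0,0,0,0,0,0,0],"travel":[[0.02,0,0],[0,0,0],[0,0,0],[0,0,0],[-0.4,0,0],[-0.6,0,0],[-0.6,0,0],[-0.6,0,0],[0,0,0]],"angular":[[0,0,0],[0,0,0],[0,0,0],[0,0,0],[0,0,0],[0,0,0],[0,0,0],[0,0,0],[0,0,0]]}' 30|head -5; python3 -c "
from h import *
go(.586,-.1105,.22,np.pi/2-.04)
s,c=snap('wrist','w6.png')
s,c=snap('top');im=cv2.resize(c['frame'][180:280,310:443],(800,600),interpolation=cv2.INTER_CUBIC)
w=cv2.imread('pics/w6.png')[100:400,120:520]
cv2.imwrite('pics/c6.png',np.hstack([cv2.resize(im,(400,300))[:,:,::-1],w]))
"
```

```text
time: 15.22
tool_pos: [0.5867, -0.1106, 0.2487]
ee_rot: [2.825, 1.566, -0.356]
ft_force: [0.1, -1.0, 0.4]
grip_width: 0.498
d(mm) [ -0.7   0.1 -28.7] shift [ 0.383 -0.002  0.011] turn [-0.001 -0.036 -0.012] width 0.498 t 15.225 F [ 0.1 -1.   0.4] q5 1.31
tool y,z axes [-0.04  -0.999  0.001] [-0.999  0.04  -0.004]
```

View pics/c6.png

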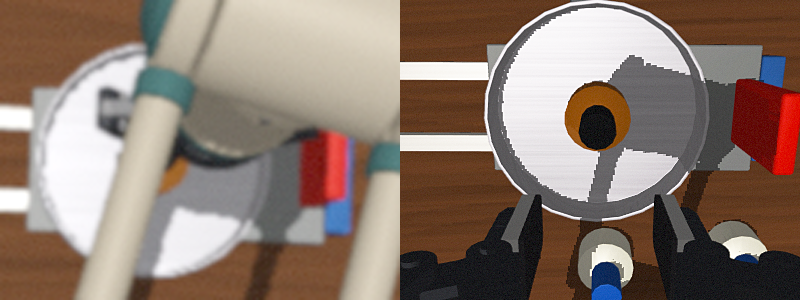

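```bash
python3 - <<'E'
from h import *
im=cv2.imread('pics/w6.png')[:,:,::-1]
s,c=snap('wrist')
h=cv2.cvtColor(im,cv2.COLOR_RGB2HSV)
m=cv2.inRange(h,(5,140,40),(25,255,255));m[:,:270]=0;m[:,370:]=0;m[:170]=0;m[270:]=0
ys,xs=np.nonzero(m);print("amber",xs.min(),xs.max(),ys.min(),ys.max())
bad=h[:,:,1]
print("col 340 sat top",[(v,int(bad[v,330])) for v in range(88,112,2)],"bottom",[(v,int(bad[v,330])) for v in range(306,326,2)])
print("row215 left",[(u,int(bad[215,u])) for u in range(196,222,2)])
for p in((xs.min(),210),(xs.max(),210),(317,ys.max())):print(p,ray(c,*p,.064,s).round(4))
E
```

```text
amber 285 350 182 250
col 340 sat top [(88, 174), (90, 179), (92, 196), (94, 193), (96, 176), (98, 180), (100, 125), (102, 4), (104, 9), (106, 6), (108, 10), (110, 4)] bottom [(306, 16), (308, 6), (310, 8), (312, 3), (314, 8), (316, 12), (318, 0), (320, 61), (322, 190), (324, 178)]
row215 left [(196, 188), (198, 190), (200, 157), (202, 214), (204, 38), (206, 0), (208, 13), (210, 14), (212, 15), (214, 17), (216, 14), (218, 5), (220, 9)]
(np.int64(285), 210) [ 0.5936 -0.0838  0.064 ]
(np.int64(350), 210) [ 0.5915 -0.1369  0.064 ]
(317, np.int64(250)) [ 0.5585 -0.1086  0.064 ]
```

```bash
python3 - <<'E'
from h import *
s,c=snap('wrist')
for p in((330,100),(330,320.5),(203.5,215),(429,215)):print(p,ray(c,*p,.062,s).round(4))
E
```

```text
(330, 100) [ 0.6759 -0.1229  0.062 ]
(330, 320.5) [ 0.4916 -0.1171  0.062 ]
(203.5, 215) [ 0.591  -0.0162  0.062 ]
(429, 215) [ 0.5836 -0.2014  0.062 ]
```

```bash
python3 -m pendant '{"gripper":[0,0,0,0,0,0],"travel":[[0.5,0,0],[0.5,0,0],[0.5,0,0],[0.5,0,0],[0.2,0,0],[0,0,0]],"angular":[[0,0,0],[0,0,0],[0,0,0],[0,0,0],[0,0,0],[0,0,0]]}' 30|head -5; python3 -c "
from h import *
go(.5865,-.1105,.079,np.pi/2-.04)
"
```

```text
time: 16.18
tool_pos: [0.5783, -0.1087, 0.0661]
ee_rot: [-0.191, 1.553, 2.911]
ft_force: [0.5, -1.5, 5.4]
grip_width: 0.498
d(mm) [ 8.2 -1.8 12.9] shift [-0.174  0.019 -0.107] turn [-0.     0.149  0.029] width 0.498 t 16.175 F [ 0.5 -1.5  5.4] q5 1.31
tool y,z axes [-0.04  -0.999 -0.003] [-0.999  0.04   0.018]
```

```bash
python3 -m pendant '{"gripper":[0,0,0],"travel":[[-0.15,0.02,-0.11],[-0.02,0,0],[0,0,0]],"angular":[[0,0.15,0.03],[0,0,0],[0,0,0]]}' 30|head -5; python3 -c "
from h import *
go(.5865,-.1105,.079,np.pi/2-.04)
"
```

```text
time: 16.55
tool_pos: [0.5882, -0.1107, 0.0808]
ee_rot: [3.085, 1.567, -0.097]
ft_force: [-0.6, -0.1, -0.3]
grip_width: 0.501
d(mm) [-1.7  0.2 -1.8] shift [ 0.024 -0.001  0.022] turn [-0.002 -0.028 -0.002] width 0.501 t 16.55 F [-0.6 -0.1 -0.3] q5 1.31
tool y,z axes [-0.04  -0.999  0.   ] [-0.999  0.04  -0.003]
```

Grip, shift to (.585, -.109), release.

```bash
python3 -m pendant '{"gripper":[0,1,1,1,1,1,1],"travel":[[0.02,0,0.02],[0,0,0],[0,0,0],[-0.02,0,0],[0,-0.02,0.02],[0,0,0],[0,0,0]],"angular":[[0,-0.03,0],[0,0,0],[0,0,0],[0,0,0],[0,0,0],[0,0,0],[0,0,0]]}' 30|head -5; python3 -c "
from h import *
go(.585,-.109,.079,np.pi/2-.04)
"
```

```text
time: 17.42
tool_pos: [0.5838, -0.1083, 0.0801]
ee_rot: [-0.236, 1.568, 2.865]
ft_force: [-0.5, 0.2, -1.8]
grip_width: 0.316
d(mm) [ 1.2 -0.7 -1.1] shift [ 0.014  0.008 -0.016] turn [-0.002  0.024  0.006] width 0.316 t 17.425 F [-0.5  0.2 -1.8] q5 1.31
tool y,z axes [-0.04  -0.999 -0.001] [-0.999  0.04   0.003]
```

```bash
cat >> h.py <<'E'
def caps(off=np.array([0.002,0,0])):
    s,c=snap("wrist");h=cv2.cvtColor(c["frame"],cv2.COLOR_RGB2HSV)
    for ce,st in blobs(c,(100,150,170),(125,255,255),60):
        u,v=st[0]+st[2]/2-.5,st[1]+st[3]/2-.5;print("cap",(round(u),round(v)),st,"TCP target",(ray(c,u,v,.084,s)-off)[:2].round(4))
E
python3 -m pendant '{"gripper":[0.2,0.2,0.2,0.2,0.2,-0.2,-0.2,-0.2,-0.2],"travel":[[0,0,0],[0,0,0],[-0.4,0,0],[-0.6,0,0],[-0.6,0,0.3],[0,0,0.6],[0,0,0.6],[0,0,0.6],[0,0,0]],"angular":[[0,0,0],[0,0,0],[0,0,0],[0,0,0],[0,0,0],[0,0,0],[0,0,0],[0,0,0],[0,0,0]]}' 30|head -5; python3 -c "
from h import *
go(.431,-.112,.055,np.pi/2-.04);caps()
"
```

```text
time: 18.55
tool_pos: [0.4245, -0.1027, 0.206]
ee_rot: [2.565, 1.567, -0.616]
ft_force: [0.6, -0.1, 0.2]
grip_width: 0.6
d(mm) [   6.5   -9.3 -151. ] shift [ 2.013  0.117 -0.085] turn [ 0.002 -0.027 -0.017] width 0.6 t 18.55 F [ 0.6 -0.1  0.2] q5 1.21
tool y,z axes [-0.04  -0.999  0.002] [-0.999  0.04  -0.003]
cap (530, 218) [511, 199, 40, 39, 1168] TCP target [ 0.4315 -0.247 ]
cap (181, 234) [162, 216, 39, 37, 1138] TCP target [ 0.4298 -0.0106]
```

```bash
python3 -m pendant '{"gripper":[-0.1,-0.1,-0.1,-0.1,-0.1,-0.1],"travel":[[0.1,0.12,-0.06],[0.45,0,0],[0.45,0,0],[0.45,0,0],[0.2,0,0],[0,0,0]],"angular":[[0,0,0],[0,0,0],[0,0,0],[0,0,0],[0,0,0],[0,0,0]]}' 30|head -5; python3 -c "
from h import *
go(.429,-.1122,.055,np.pi/2-.04)
"
```

```text
time: 19.35
tool_pos: [0.4426, -0.1187, 0.0773]
ee_rot: [2.702, 1.556, -0.478]
ft_force: [-0.1, 0.2, 0.6]
grip_width: 0.548
d(mm) [-13.6   6.5 -22.3] shift [ 0.295 -0.082  0.188] turn [ 0.015 -0.109 -0.051] width 0.548 t 19.35 F [-0.1  0.2  0.6] q5 1.2
tool y,z axes [-0.038 -0.999  0.006] [-0.999  0.038 -0.013]
```

```bash
python3 -m pendant '{"gripper":[-0.1,-0.1,-0.1,-0.1],"travel":[[0,-0.08,0.19],[0.15,0,0],[0.08,0,0.03],[0,0,0]],"angular":[[0,-0.1,-0.05],[0,0,0],[0,0,0],[0,0,0]]}' 30|head -5; python3 -c "
from h import *
go(.429,-.1122,.055,np.pi/2-.04)
"
```

```text
time: 19.85
tool_pos: [0.4274, -0.1127, 0.0598]
ee_rot: [2.829, 1.567, -0.35]
ft_force: [-0.7, -0.7, -0.6]
grip_width: 0.551
d(mm) [ 1.6  0.5 -4.8] shift [ 0.064 -0.008 -0.021] turn [ 0.018 -0.027 -0.009] width 0.551 t 19.85 F [-0.7 -0.7 -0.6] q5 1.19
tool y,z axes [-0.038 -0.999  0.001] [-0.999  0.038 -0.003]
```

Grip and lift (grip at z≈.055: cap offset will read from TCP height).

```bash
python3 -m pendant '{"gripper":[-0.1,1,1,1,1],"travel":[[0.06,0,-0.02],[0,0,0],[0,0,0],[0,0,0],[0,0,0]],"angular":[[0,0,0],[0,0,0],[0,0,0],[0,0,0],[0,0,0]]}' 30|tail -4; python3 -c "
from h import *
go(.429,-.1122,.055,np.pi/2-.04)
s,c=snap('wrist');print(blobs(c,(100,120,40),(130,255,255),300))
"
python3 -m pendant '{"gripper":[1,1,1,1,1],"travel":[[-0.3,0,0],[-0.6,0,0],[-0.6,0,0],[-0.3,0,0],[0,0,0]],"angular":[[0,0,0],[0,0,0],[0,0,0],[0,0,0],[0,0,0]]}' 30|tail -4; python3 -c "
from h import *
go(.6365,-.0807,.15,np.pi/2-.04)"
```

```text
tool_pos: [0.4296, -0.113, 0.0556]
ee_rot: [2.798, 1.566, -0.381]
ft_force: [0.2, 0.3, -0.9]
grip_width: 0.314
d(mm) [-0.6  0.8 -0.6] shift [ 0.008 -0.011  0.009] turn [ 0.019 -0.04  -0.014] width 0.314 t 20.475 F [ 0.2  0.3 -0.9] q5 1.19
tool y,z axes [-0.038 -0.999  0.002] [-0.999  0.038 -0.005]
[(array([629.1, 294. ]), [615, 263, 25, 63, 1136]), (array([317.1, 336.5]), [276, 277, 84, 115, 7628]), (array([ 42.8, 335.8]), [0, 284, 100, 115, 7793])]
tool_pos: [0.4281, -0.1124, 0.1932]
ee_rot: [2.902, 1.569, -0.278]
ft_force: [0.5, 1.1, -2.7]
grip_width: 0.314
d(mm) [208.4  31.7 -43.2] shift [ 0.581 -0.528 -2.76 ] turn [ 0.017 -0.015 -0.004] width 0.314 t 21.15 F [ 0.5  1.1 -2.7] q5 1.19
tool y,z axes [-0.038 -0.999  0.   ] [-0.999  0.038 -0.002]
```

```bash
python3 -m pendant '{"gripper":[1,1,1,1,1,1,1],"travel":[[-0.1,-0.05,-0.2],[-0.05,-0.1,-0.5],[-0.05,-0.1,-0.5],[-0.05,-0.1,-0.5],[-0.05,-0.1,-0.5],[0,-0.05,-0.3],[0,0,0]],"angular":[[0,0,0],[0,0,0],[0,0,0],[0,0,0],[0,0,0],[0,0,0],[0,0,0]]}' 30|tail -4; python3 -c "
from h import *
go(.6365,-.0807,.11,np.pi/2-.04)"
```

```text
tool_pos: [0.6159, -0.0795, 0.2015]
ee_rot: [-0.211, 1.552, 2.892]
ft_force: [-0.3, -1.2, -1.1]
grip_width: 0.315
d(mm) [ 20.6  -1.2 -91.5] shift [ 1.214  0.011 -0.298] turn [0.009 0.157 0.034] width 0.315 t 22.025 F [-0.3 -1.2 -1.1] q5 1.37
tool y,z axes [-0.039 -0.999 -0.004] [-0.999  0.039  0.019]
```

```bash
python3 -m pendant '{"gripper":[1,1,1,1,1,1],"travel":[[0,0,-0.3],[0.2,0,-0.05],[0.4,0,0],[0.35,0,0],[0.1,0,0],[0,0,0]],"angular":[[0,0.15,0.03],[0,0,0],[0,0,0],[0,0,0],[0,0,0],[0,0,0]]}' 30|tail -4; python3 -c "
from h import *
go(.6365,-.0807,.083,np.pi/2-.04)"
```

```text
tool_pos: [0.6386, -0.0811, 0.1154]
ee_rot: [-0.11, 1.563, 2.991]
ft_force: [0.4, 0.9, -1.5]
grip_width: 0.319
d(mm) [ -2.1   0.4 -32.4] shift [ 0.432 -0.004  0.025] turn [-0.004  0.062  0.007] width 0.319 t 22.775 F [ 0.4  0.9 -1.5] q5 1.38
tool y,z axes [-0.04  -0.999 -0.001] [-0.999  0.04   0.007]
```

```bash
python3 -m pendant '{"gripper":[1,1,1,1,1],"travel":[[0.15,0,0.03],[0.2,0,0],[0.05,0,0],[0,0,0],[0,0,0]],"angular":[[0,0.06,0],[0,0,0],[0,0,0],[0,0,0],[0,0,0]]}' 30|tail -4; python3 -c "
from h import *
go(.6365,-.0807,.083,np.pi/2-.04)"
```

```text
tool_pos: [0.6374, -0.0814, 0.0858]
ee_rot: [3.133, 1.566, -0.049]
ft_force: [-0.1, -0.5, -1.7]
grip_width: 0.318
d(mm) [-0.9  0.7 -2.8] shift [ 0.037 -0.008  0.013] turn [-0.005 -0.037 -0.   ] width 0.318 t 23.4 F [-0.1 -0.5 -1.7] q5 1.38
tool y,z axes [-0.041 -0.999  0.   ] [-0.999  0.041 -0.004]
```

Good. Lower, release, rise, and return towards w2 (.4298, -.0106).

```bash
python3 -m pendant '{"gripper":[1,1,0.2,0.2,0.2,0.2,0.2,0.2,0.2,0.2],"travel":[[0.035,0,0.01],[0.01,0,0],[0,0,0],[0,0,0],[-0.4,0,0],[-0.6,0,0],[-0.5,-0.1,0.5],[0,-0.2,0.6],[0,-0.2,0.6],[0,-0.2,0.6]],"angular":[[0,0,0],[0,0,0],[0,0,0],[0,0,0],[0,0,0],[0,0,0],[0,0,0],[0,0,0],[0,0,0],[0,0,0]]}' 30|tail -4; python3 -c "
from h import *
go(.4298,-.0106,.056,np.pi/2-.04);caps()"
```

```text
tool_pos: [0.4671, -0.0223, 0.1992]
ee_rot: [3.019, 1.556, -0.165]
ft_force: [0.6, 0.3, 0.1]
grip_width: 0.4
d(mm) [ -37.3   11.7 -143.2] shift [ 1.902 -0.138  0.531] turn [-0.018 -0.119 -0.015] width 0.4 t 24.65 F [0.6 0.3 0.1] q5 1.42
tool y,z axes [-0.042 -0.999  0.002] [-0.999  0.042 -0.014]
cap (633, 282) [627, 267, 13, 30, 278] TCP target [ 0.4291 -0.2374]
cap (296, 296) [282, 279, 28, 35, 740] TCP target [ 0.4283 -0.0059]
```

```bash
python3 -m pendant '{"gripper":[-0.2,-0.2,-0.2,-0.2,-0.2,-0.2,-0.2],"travel":[[0,-0.13,0.5],[0.1,0,0.1],[0.4,0,0.04],[0.45,0,0.04],[0.45,0,0.04],[0.15,0,0.04],[0,0,0]],"angular":[[0,-0.1,0],[0,0,0],[0,0,0],[0,0,0],[0,0,0],[0,0,0],[0,0,0]]}' 30|tail -4; python3 -c "
from h import *
go(.4298,-.0102,.056,np.pi/2-.04)"
```

```text
tool_pos: [0.4056, -0.0085, 0.0815]
ee_rot: [2.87, 1.564, -0.312]
ft_force: [0.1, 0.3, 0.7]
grip_width: 0.598
d(mm) [ 24.2  -1.7 -25.5] shift [ 0.342  0.009 -0.321] turn [-0.005 -0.051 -0.014] width 0.598 t 25.575 F [0.1 0.3 0.7] q5 1.42
tool y,z axes [-0.041 -0.999  0.002] [-0.999  0.041 -0.006]
```

```bash
python3 -m pendant '{"gripper":[-0.2,-0.2,-0.2,-0.2,-0.2],"travel":[[-0.05,0,-0.28],[0,0.01,-0.05],[0.15,0,0],[0.15,0,0],[0,0,0]],"angular":[[0,-0.05,0],[0,0,0],[0,0,0],[0,0,0],[0,0,0]]}' 30|tail -4; python3 -c "
from h import *
go(.4298,-.0102,.056,np.pi/2-.04)"
```

```text
tool_pos: [0.4314, -0.0109, 0.0624]
ee_rot: [2.171, 1.568, -1.011]
ft_force: [-0.9, 0.5, 0.2]
grip_width: 0.602
d(mm) [-1.6  0.7 -6.4] shift [ 0.085 -0.009  0.022] turn [-0.007 -0.013 -0.018] width 0.602 t 26.2 F [-0.9  0.5  0.2] q5 1.43
tool y,z axes [-0.041 -0.999  0.002] [-0.999  0.041 -0.002]
```

```bash
python3 -m pendant '{"gripper":[-0.2,-0.2,1,1,1,1],"travel":[[0.07,0,0.02],[0.02,0,0],[0,0,0],[0,0,0],[0,0,0],[0,0,0]],"angular":[[0,0,0],[0,0,0],[0,0,0],[0,0,0],[0,0,0],[0,0,0]]}' 30|tail -4; python3 -c "
from h import *
go(.4298,-.0102,.056,np.pi/2-.04)
s,c=snap('wrist');print(blobs(c,(100,120,40),(130,255,255),3000))
"
python3 -m pendant '{"gripper":[1,1,1,1,1],"travel":[[-0.3,0,0],[-0.6,0,0],[-0.6,0,0],[-0.4,0,0],[0,0,0]],"angular":[[0,0,0],[0,0,0],[0,0,0],[0,0,0],[0,0,0]]}' 30|tail -4; python3 -c "
from h import *
go(.6341,-.1401,.17,np.pi/2-.04)"
```

```text
tool_pos: [0.4289, -0.0107, 0.0551]
ee_rot: [1.935, 1.568, -1.247]
ft_force: [0.6, -0.1, -1.8]
grip_width: 0.318
d(mm) [0.9 0.5 0.9] shift [-0.011 -0.008 -0.011] turn [-0.006 -0.007 -0.018] width 0.318 t 26.95 F [ 0.6 -0.1 -1.8] q5 1.43
tool y,z axes [-0.041 -0.999  0.002] [-0.999  0.041 -0.001]
[(array([317. , 332.6]), [276, 274, 84, 115, 7701])]
tool_pos: [0.4282, -0.0103, 0.201]
ee_rot: [0.834, 1.568, -2.349]
ft_force: [-0.6, -0.5, -2.1]
grip_width: 0.317
d(mm) [ 205.9 -129.8  -31. ] shift [ 0.411  1.617 -2.815] turn [-0.007  0.013 -0.015] width 0.317 t 27.625 F [-0.6 -0.5 -2.1] q5 1.43
tool y,z axes [-0.041 -0.999  0.002] [-0.999  0.041  0.002]
```

```bash
python3 -m pendant '{"gripper":[1,1,1,1,1,1,1,1],"travel":[[-0.1,0.15,-0.25],[-0.05,0.3,-0.5],[-0.05,0.3,-0.5],[-0.05,0.3,-0.5],[-0.05,0.3,-0.5],[0,0.2,-0.4],[0,0.05,-0.15],[0,0,0]],"angular":[[0,0,0],[0,0,0],[0,0,0],[0,0,0],[0,0,0],[0,0,0],[0,0,0],[0,0,0]]}' 30|tail -4; python3 -c "
from h import *
go(.6341,-.1401,.11,np.pi/2-.04)"
```

```text
tool_pos: [0.6307, -0.1397, 0.2053]
ee_rot: [-0.212, 1.543, 2.89]
ft_force: [-0.4, -0.6, -1.1]
grip_width: 0.317
d(mm) [  3.4  -0.4 -95.3] shift [ 1.269  0.011 -0.08 ] turn [-0.001  0.225  0.048] width 0.317 t 28.625 F [-0.4 -0.6 -1.1] q5 1.29
tool y,z axes [-0.04  -0.999 -0.006] [-0.999  0.04   0.027]
```

```bash
python3 -m pendant '{"gripper":[1,1,1,1,1,1],"travel":[[0,0,-0.08],[0.25,0,-0.02],[0.4,0,0],[0.4,0,0],[0.1,0,0],[0,0,0]],"angular":[[0,0.22,0.05],[0,0,0],[0,0,0],[0,0,0],[0,0,0],[0,0,0]]}' 30|tail -4; python3 -c "
from h import *
go(.6341,-.1401,.082,np.pi/2-.04)"
```

```text
tool_pos: [0.6337, -0.135, 0.1198]
ee_rot: [3.114, 1.567, -0.065]
ft_force: [0.1, -0.2, -1.1]
grip_width: 0.316
d(mm) [  0.4  -5.1 -37.8] shift [ 0.504  0.068 -0.006] turn [ 0.027 -0.033 -0.001] width 0.316 t 29.375 F [ 0.1 -0.2 -1.1] q5 1.29
tool y,z axes [-0.037 -0.999  0.   ] [-0.999  0.037 -0.004]
```

```bash
python3 -m pendant '{"gripper":[1,1,1,1,1],"travel":[[0,0.08,0],[0.2,0,0],[0.2,0,0],[0.05,0,0],[0,0,0]],"angular":[[0,-0.03,0],[0,0,0],[0,0,0],[0,0,0],[0,0,0]]}' 30|tail -4; python3 -c "
from h import *
go(.6341,-.1401,.082,np.pi/2-.04)"
```

```text
tool_pos: [0.635, -0.1419, 0.0866]
ee_rot: [2.835, 1.566, -0.344]
ft_force: [-0.5, -0.7, -2.6]
grip_width: 0.32
d(mm) [-0.9  1.8 -4.6] shift [ 0.061 -0.024  0.013] turn [ 0.026 -0.042 -0.013] width 0.32 t 30.0 F [-0.5 -0.7 -2.6] q5 1.28
tool y,z axes [-0.037 -0.999  0.002] [-0.999  0.037 -0.005]
```

Lower, release, rise and go towards w4 (.4315, -.247).

```bash
python3 -m pendant '{"gripper":[1,1,0.2,0.2,0.2,0.2,0.2,0.2,0.2,0.2],"travel":[[0.05,-0.02,0.01],[0.01,0,0],[0,0,0],[0,0,0],[-0.4,0,0],[-0.6,0,0],[-0.5,0.1,0.4],[0,0.4,0.6],[0,0.4,0.6],[0,0.4,0.6]],"angular":[[0,0,0],[0,0,0],[0,0,0],[0,0,0],[0,0,0],[0,0,0],[0,0,0],[0,0,0],[0,0,0],[0,0,0]]}' 30|tail -4; python3 -c "
from h import *
go(.4315,-.247,.1,np.pi/2-.04);caps()"
```

```text
tool_pos: [0.4669, -0.2336, 0.2003]
ee_rot: [2.718, 1.554, -0.454]
ft_force: [0.2, -0.8, -0.2]
grip_width: 0.398
d(mm) [ -35.4  -13.4 -100.3] shift [1.331 0.184 0.487] turn [ 0.08  -0.129 -0.057] width 0.398 t 31.25 F [ 0.2 -0.8 -0.2] q5 1.0
tool y,z axes [-0.03  -1.     0.007] [-0.999  0.03  -0.015]
cap (362, 75) [348, 7, 30, 137, 2881] TCP target [ 0.5689 -0.2648]
cap (340, 298) [322, 287, 36, 24, 468] TCP target [ 0.4249 -0.2487]
```

```bash
python3 -m pendant '{"gripper":[-0.2,-0.2,-0.2,-0.2,-0.2,-0.2],"travel":[[0,0.15,0.3],[0.1,0,0.08],[0.4,0,0],[0.4,0,0],[0.4,0,0],[0,0,0]],"angular":[[0.08,-0.12,-0.05],[0,0,0],[0,0,0],[0,0,0],[0,0,0],[0,0,0]]}' 30|tail -4; python3 -c "
from h import *
go(.4315,-.247,.056,np.pi/2-.04);caps()"
```

```text
tool_pos: [0.433, -0.247, 0.102]
ee_rot: [1.924, 1.565, -1.263]
ft_force: [0.2, -0.3, -0.1]
grip_width: 0.599
d(mm) [ -1.5   0.  -46. ] shift [ 0.613 -0.003  0.021] turn [-0.049 -0.018 -0.049] width 0.599 t 32.05 F [ 0.2 -0.3 -0.1] q5 0.96
tool y,z axes [-0.046 -0.999  0.006] [-0.999  0.046 -0.002]
cap (351, 36) [331, 0, 41, 73, 2698] TCP target [ 0.5335 -0.2641]
```

```bash
python3 -m pendant '{"gripper":[-0.2,-0.2,-0.2,-0.2],"travel":[[0.2,0,0.02],[0.3,0,0],[0.05,0,0],[0,0,0]],"angular":[[-0.05,0,-0.05],[0,0,0],[0,0,0],[0,0,0]]}' 30|tail -4; python3 -c "
from h import *
go(.4315,-.247,.056,np.pi/2-.04)"
```

```text
tool_pos: [0.4362, -0.2496, 0.0638]
ee_rot: [2.703, 1.558, -0.477]
ft_force: [0.4, 0.5, 0.0]
grip_width: 0.603
d(mm) [-4.7  2.6 -7.8] shift [ 0.103 -0.033  0.065] turn [ 0.015 -0.1   -0.047] width 0.603 t 32.6 F [0.4 0.5 0. ] q5 0.95
tool y,z axes [-0.038 -0.999  0.006] [-0.999  0.038 -0.012]
```

```bash
python3 -m pendant '{"gripper":[-0.2,-0.2,-0.2,1,1,1,1],"travel":[[0.07,-0.03,0.06],[0.03,0,0],[0,0,0],[0,0,0],[0,0,0],[0,0,0],[0,0,0]],"angular":[[0,-0.1,-0.05],[0,0,0],[0,0,0],[0,0,0],[0,0,0],[0,0,0],[0,0,0]]}' 30|tail -4; python3 -c "
from h import *
go(.4315,-.247,.056,np.pi/2-.04)
s,c=snap('wrist');print(blobs(c,(100,120,40),(130,255,255),3000))
"
python3 -m pendant '{"gripper":[1,1,1,1,1],"travel":[[-0.3,0,0],[-0.6,0,0],[-0.6,0,0],[-0.4,0,0],[0,0,0]],"angular":[[0,0,0],[0,0,0],[0,0,0],[0,0,0],[0,0,0]]}' 30|tail -4; python3 -c "
from h import *
go(.5814,-.1677,.17,np.pi/2-.04)"
```

```text
tool_pos: [0.4327, -0.2479, 0.0576]
ee_rot: [2.625, 1.568, -0.555]
ft_force: [0.7, -0.2, 0.5]
grip_width: 0.315
d(mm) [-1.2  0.9 -1.6] shift [ 0.022 -0.012  0.017] turn [ 0.015 -0.022 -0.012] width 0.315 t 33.475 F [ 0.7 -0.2  0.5] q5 0.95
tool y,z axes [-0.038 -0.999  0.001] [-0.999  0.038 -0.003]
[(array([359.3,  32. ]), [333, 0, 55, 66, 3495]), (array([317.5, 334.1]), [276, 276, 83, 113, 7395])]
tool_pos: [0.4313, -0.2471, 0.2027]
ee_rot: [-0.675, 1.569, 2.428]
ft_force: [-0.2, 0.0, -0.9]
grip_width: 0.317
d(mm) [150.1  79.4 -32.7] shift [ 0.434 -1.134 -1.959] turn [0.015 0.009 0.007] width 0.317 t 34.15 F [-0.2  0.  -0.9] q5 0.95
tool y,z axes [-0.038 -0.999 -0.001] [-0.999  0.038  0.001]
```

```bash
python3 -m pendant '{"gripper":[1,1,1,1,1,1,1],"travel":[[-0.1,-0.15,-0.2],[-0.05,-0.25,-0.45],[-0.05,-0.25,-0.45],[-0.05,-0.25,-0.45],[0,-0.18,-0.35],[0,-0.05,-0.1],[0,0,0]],"angular":[[0,0,0],[0,0,0],[0,0,0],[0,0,0],[0,0,0],[0,0,0],[0,0,0]]}' 30|tail -4; python3 -c "
from h import *
go(.5814,-.1677,.11,np.pi/2-.04)"
```

```text
tool_pos: [0.5893, -0.1588, 0.2117]
ee_rot: [-0.581, 1.552, 2.522]
ft_force: [0.7, -0.0, -0.8]
grip_width: 0.318
d(mm) [  -7.9   -8.9 -101.7] shift [1.357 0.136 0.08 ] turn [0.017 0.128 0.084] width 0.318 t 35.025 F [ 0.7 -0.  -0.8] q5 1.23
tool y,z axes [-0.038 -0.999 -0.01 ] [-0.999  0.038  0.015]
```

```bash
python3 -m pendant '{"gripper":[1,1,1,1,1,1],"travel":[[0,0.14,0.08],[0.25,0.04,0],[0.4,0,0],[0.4,0,0],[0.2,0,0],[0,0,0]],"angular":[[0,0.12,0.08],[0,0,0],[0,0,0],[0,0,0],[0,0,0],[0,0,0]]}' 30|tail -4; python3 -c "
from h import *
go(.5814,-.1677,.0845,np.pi/2-.04)"
```

```text
tool_pos: [0.5757, -0.1784, 0.1188]
ee_rot: [1.977, 1.566, -1.209]
ft_force: [0.3, 0.6, -0.6]
grip_width: 0.315
d(mm) [  5.7  10.7 -34.3] shift [ 0.457 -0.148 -0.068] turn [-0.039 -0.016 -0.039] width 0.315 t 35.775 F [ 0.3  0.6 -0.6] q5 1.2
tool y,z axes [-0.045 -0.999  0.005] [-0.999  0.045 -0.002]
```

```bash
python3 -m pendant '{"gripper":[1,1,1,1,1,1],"travel":[[0,-0.13,-0.06],[0,-0.02,-0.01],[0.2,0,0],[0.2,0,0],[0.03,0,0],[0,0,0]],"angular":[[-0.04,0,-0.04],[0,0,0],[0,0,0],[0,0,0],[0,0,0],[0,0,0]]}' 30|tail -4; python3 -c "
from h import *
go(.5814,-.1677,.0845,np.pi/2-.04)"
```

```text
tool_pos: [0.581, -0.1675, 0.0845]
ee_rot: [2.893, 1.569, -0.289]
ft_force: [-0.0, -0.8, -1.3]
grip_width: 0.316
d(mm) [ 0.4 -0.2 -0. ] shift [ 0.     0.002 -0.005] turn [-0.001 -0.015 -0.004] width 0.316 t 36.525 F [-0.  -0.8 -1.3] q5 1.21
tool y,z axes [-0.04  -0.999  0.   ] [-0.999  0.04  -0.002]
```

```bash
python3 -m pendant '{"gripper":[1,0.2,0.2,0.2,0.2,0.2,0.2,0.2,0.2,0.2],"travel":[[0.02,0,0],[0,0,0],[0,0,0],[-0.4,0,0],[-0.6,0,0],[-0.5,-0.2,0.1],[0,-0.7,0.2],[0,-0.7,0.2],[0,-0.7,0.2],[0,-0.7,0.2]],"angular":[[0,0,0],[0,0,0],[0,0,0],[0,0,0],[0,0,0],[0,0,0],[0,0,0],[0,0,0],[0,0,0],[0,0,0]]}' 30|tail -4; python3 -c "
from h import *
go(.4345,.347,.2,np.pi/2-.06)"
```

```text
tool_pos: [0.5255, 0.0616, 0.202]
ee_rot: [2.994, 1.558, -0.196]
ft_force: [0.0, -0.1, 0.6]
grip_width: 0.4
d(mm) [-91.  285.4  -2. ] shift [ 0.    -3.743  1.396] turn [ 0.097 -0.109 -0.016] width 0.4 t 37.775 F [ 0.  -0.1  0.6] q5 1.61
tool y,z axes [-0.048 -0.999  0.002] [-0.999  0.048 -0.013]
```

```bash
python3 -m pendant '{"gripper":[-0.2,-0.2,-0.2,-0.2,-0.2,-0.2,-0.2],"travel":[[0,-0.6,0.25],[0,-0.65,0.25],[0,-0.65,0.25],[0,-0.65,0.25],[0,-0.6,0.2],[0,-0.3,0.1],[0,0,0]],"angular":[[0.09,-0.1,0],[0,0,0],[0,0,0],[0,0,0],[0,0,0],[0,0,0],[0,0,0]]}' 30|tail -4; python3 -c "
from h import *
go(.4345,.347,.1,np.pi/2-.06);caps()"
```

```text
tool_pos: [0.4392, 0.3379, 0.2048]
ee_rot: [-2.853, 1.561, 0.234]
ft_force: [0.2, -0.1, 0.3]
grip_width: 0.599
d(mm) [  -4.7    9.1 -104.8] shift [ 1.396 -0.114  0.082] turn [ 0.049 -0.077  0.023] width 0.599 t 38.65 F [ 0.2 -0.1  0.3] q5 2.16
tool y,z axes [-0.054 -0.999 -0.003] [-0.998  0.054 -0.009]
cap (438, 33) [422, 0, 33, 67, 1907] TCP target [0.5611 0.2595]
cap (298, 257) [287, 250, 23, 15, 89] TCP target [0.4263 0.3521]
```

```bash
python3 - <<'E'
from h import *
s,c=snap('wrist');print(blobs(c,(100,120,30),(130,255,255),300))
h=cv2.cvtColor(c["frame"],cv2.COLOR_RGB2HSV)
cv2.imwrite('pics/w7.png',c["frame"][:,:,::-1])
for ce,st in blobs(c,(100,120,30),(130,255,255),300):
    if st[1]>100 and st[2]<80:
        # cap top disc: width=full width, bottom = st bottom
        r=st[2]/2; u=st[0]+r; v=st[1]+st[3]-r*.96; print(u,v,ray(c,u,v,.084,s)-[.002,0,0])
E
python3 -m pendant '{"gripper":[-0.2,-0.2,-0.2,-0.2],"travel":[[0.2,-0.05,0],[0.35,0,0],[0.4,0,0],[0,0,0]],"angular":[[0.05,-0.08,0.02],[0,0,0],[0,0,0],[0,0,0]]}' 30|tail -4; python3 -c "
from h import *
go(.4345,.347,.056,np.pi/2-.06)"
```

```text
[(array([433.4,  34.6]), [415, 0, 39, 72, 2438]), (array([304.6, 240.6]), [285, 217, 40, 48, 1507])]
305.0 245.8 [0.43420973 0.34585968 0.084     ]
tool_pos: [0.4416, 0.3359, 0.1296]
ee_rot: [0.926, 1.568, -2.285]
ft_force: [-0.5, -0.4, -0.1]
grip_width: 0.601
d(mm) [ -7.1  11.1 -73.6] shift [ 0.982 -0.144  0.102] turn [-0.078  0.016 -0.021] width 0.601 t 39.25 F [-0.5 -0.4 -0.1] q5 2.17
tool y,z axes [-0.069 -0.998  0.003] [-0.998  0.069  0.002]
```

Cap target (.4345, .346) confirmed.

```bash
python3 -m pendant '{"gripper":[-0.2,-0.2,-0.2,-0.2,-0.2],"travel":[[0,-0.12,0.1],[0.3,-0.02,0.02],[0.4,0,0.03],[0.1,0,0.02],[0,0,0]],"angular":[[-0.05,0,0],[0,0,0],[0,0,0],[0,0,0],[0,0,0]]}' 30|tail -4; python3 -c "
from h import *
go(.4345,.346,.056,np.pi/2-.06)"
```

```text
tool_pos: [0.4327, 0.3508, 0.0738]
ee_rot: [-2.479, 1.563, 0.597]
ft_force: [-0.4, 0.1, -0.6]
grip_width: 0.601
d(mm) [  1.8  -4.8 -17.8] shift [ 0.237  0.063 -0.027] turn [-0.044 -0.051  0.039] width 0.601 t 39.875 F [-0.4  0.1 -0.6] q5 2.19
tool y,z axes [-0.065 -0.998 -0.005] [-0.998  0.065 -0.006]
```

```bash
python3 -m pendant '{"gripper":[-0.2,-0.2,-0.2,-0.2],"travel":[[0.05,0.06,-0.02],[0.14,0,0],[0.05,0,0],[0,0,0]],"angular":[[0,-0.05,0.04],[0,0,0],[0,0,0],[0,0,0]]}' 30|tail -4; python3 -c "
from h import *
go(.4345,.346,.056,np.pi/2-.06)"
```

```text
tool_pos: [0.436, 0.347, 0.0574]
ee_rot: [-2.553, 1.566, 0.523]
ft_force: [-1.1, -0.6, 0.5]
grip_width: 0.598
d(mm) [-1.5 -1.  -1.4] shift [0.018 0.014 0.019] turn [-0.047 -0.034  0.022] width 0.598 t 40.375 F [-1.1 -0.6  0.5] q5 2.18
tool y,z axes [-0.066 -0.998 -0.003] [-0.998  0.066 -0.004]
```

```bash
python3 -m pendant '{"gripper":[-0.2,1,1,1,1],"travel":[[0.02,0.01,0.02],[0,0,0],[0,0,0],[0,0,0],[0,0,0]],"angular":[[0,-0.03,0.02],[0,0,0],[0,0,0],[0,0,0],[0,0,0]]}' 30|tail -4; python3 -c "
from h import *
go(.4345,.346,.056,np.pi/2-.06)
s,c=snap('wrist');print(blobs(c,(100,120,40),(130,255,255),3000))
"
python3 -m pendant '{"gripper":[1,1,1,1,1],"travel":[[-0.3,0,0],[-0.6,0,0],[-0.6,0,0],[-0.4,0,0],[0,0,0]],"angular":[[0,0,0],[0,0,0],[0,0,0],[0,0,0],[0,0,0]]}' 30|tail -4; python3 -c "
from h import *
go(.5862,-.0489,.2,np.pi/2-.04)"
```

```text
tool_pos: [0.4345, 0.3465, 0.056]
ee_rot: [-2.439, 1.57, 0.637]
ft_force: [-0.2, 0.5, -0.1]
grip_width: 0.318
d(mm) [ 0.  -0.5 -0. ] shift [ 0.     0.007 -0.001] turn [-0.046 -0.006  0.005] width 0.318 t 41.0 F [-0.2  0.5 -0.1] q5 2.18
tool y,z axes [-0.065 -0.998 -0.001] [-0.998  0.065 -0.001]
[(array([317.3, 332.5]), [276, 275, 84, 114, 7584])]
tool_pos: [0.4331, 0.3456, 0.2004]
ee_rot: [0.605, 1.566, -2.603]
ft_force: [0.4, -0.0, -1.9]
grip_width: 0.318
d(mm) [ 153.1 -394.5   -0.4] shift [ 0.01   5.114 -2.382] turn [-0.214  0.032 -0.021] width 0.318 t 41.675 F [ 0.4 -0.  -1.9] q5 2.18
tool y,z axes [-0.066 -0.998  0.003] [-0.998  0.066  0.004]
```

```bash
python3 -m pendant '{"gripper":[1,1,1,1,1,1,1,1,1,1],"travel":[[-0.1,0.3,-0.15],[-0.03,0.6,-0.29],[-0.03,0.6,-0.29],[-0.03,0.6,-0.29],[-0.03,0.6,-0.29],[-0.03,0.6,-0.29],[-0.03,0.6,-0.29],[-0.03,0.55,-0.25],[0,0.25,-0.1],[0,0,0]],"angular":[[0,0,0],[-0.05,0,0],[-0.05,0,0],[-0.05,0,0],[-0.05,0,0],[0,0,0],[0,0,0],[0,0,0],[0,0,0],[0,0,0]]}' 30|tail -4; python3 -c "
from h import *
go(.5862,-.0489,.11,np.pi/2-.04)"
```

```text
tool_pos: [0.5786, -0.0255, 0.2023]
ee_rot: [0.121, 1.535, -3.059]
ft_force: [0.2, 1.7, -1.5]
grip_width: 0.316
d(mm) [  7.6 -23.4 -92.3] shift [ 1.227  0.303 -0.156] turn [ 0.014  0.294 -0.036] width 0.316 t 42.925 F [ 0.2  1.7 -1.5] q5 1.45
tool y,z axes [-0.038 -0.999  0.004] [-0.999  0.038  0.035]
```

```bash
python3 -m pendant '{"gripper":[1,1,1,1,1,1,1],"travel":[[0,0.28,-0.15],[0,0.05,0],[0.25,0,0],[0.4,0,0],[0.4,0,0],[0.1,0,0],[0,0,0]],"angular":[[0,0.28,-0.03],[0,0,0],[0,0,0],[0,0,0],[0,0,0],[0,0,0],[0,0,0]]}' 30|tail -4; python3 -c "
from h import *
go(.5862,-.0489,.083,np.pi/2-.04)"
```

```text
tool_pos: [0.5858, -0.0384, 0.1174]
ee_rot: [-1.326, 1.564, 1.786]
ft_force: [0.1, 0.1, -1.3]
grip_width: 0.316
d(mm) [  0.4 -10.5 -34.4] shift [ 0.458  0.143 -0.011] turn [0.086 0.013 0.052] width 0.316 t 43.8 F [ 0.1  0.1 -1.3] q5 1.41
tool y,z axes [-0.03  -1.    -0.006] [-1.     0.03   0.002]
```

```bash
python3 -m pendant '{"gripper":[1,1,1,1,1,1],"travel":[[0,0.13,-0.01],[0,0.02,0],[0.2,0,0],[0.2,0,0],[0.03,0,0],[0,0,0]],"angular":[[0.08,0,0.05],[0,0,0],[0,0,0],[0,0,0],[0,0,0],[0,0,0]]}' 30|tail -4; python3 -c "
from h import *
go(.5862,-.0489,.083,np.pi/2-.04)"
```

```text
tool_pos: [0.5837, -0.0474, 0.0817]
ee_rot: [-0.298, 1.564, 2.806]
ft_force: [-1.0, 0.1, 6.0]
grip_width: 0.317
d(mm) [ 2.5 -1.5  1.3] shift [-0.017  0.019 -0.033] turn [0.015 0.056 0.017] width 0.317 t 44.55 F [-1.   0.1  6. ] q5 1.41
tool y,z axes [-0.038 -0.999 -0.002] [-0.999  0.038  0.007]
```

```bash
python3 -m pendant '{"gripper":[0.2,0.2,0.2,0.2,0.2,0.2,0.2,0.2,0.2],"travel":[[0,0,0],[0,0,0],[-0.4,0,0],[-0.6,0,0],[-0.6,0,0],[-0.6,0.4,0],[0,0.5,0],[0,0.2,0],[0,0,0]],"angular":[[0,0,0],[0,0,0],[0,0,0],[0,0,0],[0,0,0],[0,0.05,0],[0,0,0],[0,0,0],[0,0,0]]}' 30|tail -4; python3 -c "
from h import *
go(.5863,-.245,.2,np.pi/2-.04)
s,c=snap('wrist','w8.png')"
```

```text
tool_pos: [0.5832, -0.1313, 0.2534]
ee_rot: [-2.754, 1.565, 0.35]
ft_force: [-0.2, 0.2, 0.2]
grip_width: 0.399
d(mm) [   3.1 -113.7  -53.4] shift [ 0.71   1.515 -0.094] turn [ 0.024 -0.042  0.017] width 0.399 t 45.675 F [-0.2  0.2  0.2] q5 1.27
tool y,z axes [-0.037 -0.999 -0.002] [-0.999  0.037 -0.005]
```

View pics/w8.png

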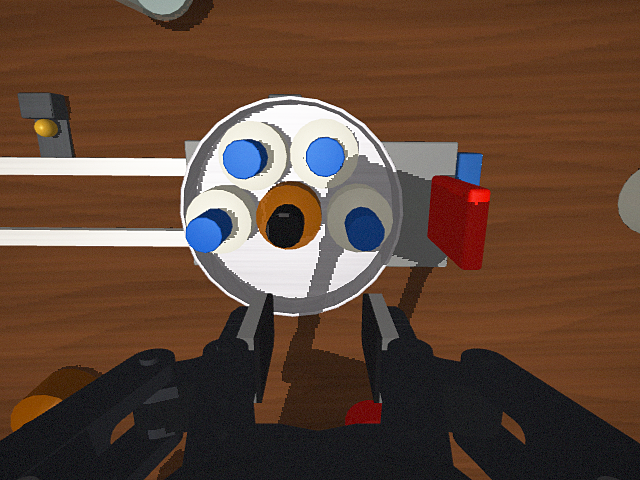

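```bash
python3 - <<'E'
from h import *
s,c=snap('wrist')
im=c["frame"];h=cv2.cvtColor(im,cv2.COLOR_RGB2HSV)
P=lambda u,v,z=.064:ray(c,u,v,z,s)[:2].round(4)
print("rim",P(181,205,.062),P(402,205,.062),P(291,96,.062),P(291,315,.062))
m=cv2.inRange(h,(5,140,40),(25,255,255));m[:,:250]=0;m[:,330:]=0;m[:170]=0;m[270:]=0
ys,xs=np.nonzero(m);print("amber",xs.min(),xs.max(),ys.max(),P(xs.min(),212),P(xs.max(),212),P(290,ys.max()))
for ce,st in blobs(c,(100,120,30),(130,255,255),300):
    r=st[2]/2
    if st[0]<400:print(st,P(st[0]+r,st[1]+st[3]-r*.96,.110))
E
```

```text
rim [ 0.599  -0.0159] [ 0.5924 -0.2018] [ 0.6819 -0.1131] [ 0.495  -0.1031]
amber 257 322 248 [ 0.5911 -0.0798] [ 0.5892 -0.1344] [ 0.5587 -0.1058]
[307, 137, 39, 40, 1203] [ 0.6357 -0.1386]
[224, 139, 45, 40, 1399] [ 0.6383 -0.0828]
[345, 206, 41, 45, 1330] [ 0.5823 -0.1656]
[186, 208, 47, 45, 1469] [ 0.587  -0.0514]
```

```bash
python3 -m pendant '{"gripper":[0.1,0.1,0.1,0.1,0.1,0.1],"travel":[[0,0.35,0],[0,0.5,-0.03],[0,0.45,-0.05],[0.2,0.1,0],[0.3,0,0],[0,0,0]],"angular":[[0,0,0],[0,0,0],[0,0,0],[0,0,0],[0,0,0],[0,0,0]]}' 30|tail -4; python3 -c "
from h import *
go(.585,-.2455,.095,np.pi/2-.04)
s,c=snap('wrist','w9.png')
for ce,st in blobs(c,(0,180,60),(6,255,255),300):print(ce,st)"
```

```text
tool_pos: [0.5848, -0.2266, 0.2084]
ee_rot: [-1.27, 1.557, 1.845]
ft_force: [-0.0, 0.6, 0.0]
grip_width: 0.453
d(mm) [   0.2  -18.9 -113.4] shift [ 1.508  0.272 -0.016] turn [0.11  0.035 0.111] width 0.453 t 46.525 F [-0.   0.6  0. ] q5 1.11
tool y,z axes [-0.027 -1.    -0.013] [-1.     0.027  0.004]
[345.6 243.2] [331, 185, 31, 115, 2639]
```

```bash
python3 -m pendant '{"gripper":[0.1,0.1,0.1,0.1,0.1],"travel":[[0,0.23,0],[0,0.05,0],[0.2,0,0],[0.3,0,0],[0,0,0]],"angular":[[0.1,0.03,0.1],[0,0,0],[0,0,0],[0,0,0],[0,0,0]]}' 30|tail -4; python3 -c "
from h import *
go(.585,-.2455,.095,np.pi/2-.04)
s=env.read_state();c=cams.capture('wrist')
for ce,st in blobs(c,(0,180,60),(6,255,255),300):print(ce,st,ray(c,st[0]+st[2]/2,st[1]+st[3],.12,s))"
```

```text
tool_pos: [0.586, -0.2484, 0.1722]
ee_rot: [2.845, 1.565, -0.335]
ft_force: [0.4, 1.4, 0.1]
grip_width: 0.452
d(mm) [ -1.    2.9 -77.2] shift [ 1.029 -0.04   0.02 ] turn [ 0.014 -0.044 -0.013] width 0.452 t 47.2 F [0.4 1.4 0.1] q5 1.1
tool y,z axes [-0.038 -0.999  0.002] [-0.999  0.038 -0.005]
[308.9 265.3] [294, 196, 31, 135, 3362] [ 0.55368782 -0.24309914  0.12      ]
```

```bash
python3 -m pendant '{"gripper":[0.1,0.1,0.1,0.1,0.1],"travel":[[0.1,-0.04,0],[0.3,0,0],[0.35,0,0],[0.15,0,0],[0,0,0]],"angular":[[0,-0.04,0],[0,0,0],[0,0,0],[0,0,0],[0,0,0]]}' 30|tail -4; python3 -c "
from h import *
go(.585,-.245,.095,np.pi/2-.04)"
```

```text
tool_pos: [0.5897, -0.2462, 0.107]
ee_rot: [2.585, 1.561, -0.594]
ft_force: [0.4, -0.0, 0.4]
grip_width: 0.452
d(mm) [ -4.7   1.2 -12. ] shift [ 0.16  -0.014  0.065] turn [ 0.018 -0.071 -0.044] width 0.452 t 47.875 F [ 0.4 -0.   0.4] q5 1.11
tool y,z axes [-0.038 -0.999  0.005] [-0.999  0.038 -0.008]
```

```bash
python3 -m pendant '{"gripper":[0.1,0.1,0.3,0.45,0.55,0.62,0.7,1,1],"travel":[[0.14,-0.01,0.03],[0.02,0,0],[0,0,0],[0,0,0],[0,0,0],[0,0,0],[0,0,0],[0,0,0],[0,0,0]],"angular":[[0,-0.07,-0.04],[0,0,0],[0,0,0],[0,0,0],[0,0,0],[0,0,0],[0,0,0],[0,0,0],[0,0,0]]}' 30|tail -4; python3 -c "
from h import *
go(.5957,-.005,.096,np.pi/2-.04)"
```

```text
tool_pos: [0.5891, -0.2456, 0.0972]
ee_rot: [2.826, 1.566, -0.354]
ft_force: [-0.7, 0.2, -0.1]
grip_width: 0.18
d(mm) [  6.6 240.6  -1.2] shift [ 0.011 -3.208  0.037] turn [ 0.01  -0.035 -0.011] width 0.18 t 49.0 F [-0.7  0.2 -0.1] q5 1.1
tool y,z axes [-0.039 -0.999  0.001] [-0.999  0.039 -0.004]
```

```bash
for i in 1 2; do python3 -m pendant '{"gripper":[1,1,1,1,1],"travel":[[0,-0.04,0],[0,-0.06,0],[0,-0.08,0],[0,-0.08,0],[0,-0.08,0]],"angular":[[0,0,0],[0,0,0],[0,0,0],[0,0,0],[0,0,0]]}' 30|grep -E "pos|force|width"; done; python3 -c "
from h import *
go(.5957,-.005,.096,np.pi/2-.04)"
```

```text
tool_pos: [0.5898, -0.2297, 0.0973]
ft_force: [-0.3, -2.7, 1.0]
grip_width: 0.183
tool_pos: [0.5911, -0.2016, 0.0972]
ft_force: [-0.3, -2.1, 0.7]
grip_width: 0.181
d(mm) [  4.6 196.6  -1.2] shift [-0.027 -2.622  0.04 ] turn [ 0.009 -0.047 -0.138] width 0.181 t 50.25 F [-0.3 -2.1  0.7] q5 1.18
tool y,z axes [-0.039 -0.999  0.017] [-0.999  0.039 -0.006]
```

```bash
for i in 1 2; do python3 -m pendant '{"gripper":[1,1,1,1,1,1,1,1,1,1],"travel":[[0,-0.08,0],[0,-0.08,0],[0,-0.08,0],[0,-0.08,0],[0,-0.08,0],[0,-0.08,0],[0,-0.08,0],[0,-0.08,0],[0,-0.08,0],[0,-0.08,0]],"angular":[[0,0,-0.01],[0,0,-0.01],[0,0,-0.01],[0,0,-0.01],[0,0,-0.01],[0,0,-0.01],[0,0,-0.01],[0,0,-0.01],[0,0,-0.01],[0,0,-0.01]]}' 30|grep -E "pos|force|width"; done; python3 -c "
from h import *
go(.5957,-.005,.096,np.pi/2-.04)"
```

```text
tool_pos: [0.5938, -0.138, 0.0972]
ft_force: [0.0, -2.4, 2.0]
grip_width: 0.18
tool_pos: [0.5966, -0.0747, 0.0972]
ft_force: [0.0, -2.0, 1.0]
grip_width: 0.181
d(mm) [-0.9 69.7 -1.2] shift [ 0.02  -0.928  0.047] turn [ 0.022 -0.063  0.038] width 0.181 t 52.75 F [ 0. -2.  1.] q5 1.36
tool y,z axes [-0.037 -0.999 -0.005] [-0.999  0.037 -0.008]
```

```bash
python3 -m pendant '{"gripper":[1,1,1,1,1,1,1],"travel":[[0,-0.08,0],[0,-0.08,0],[0,-0.08,0],[0,-0.08,0],[0,-0.07,0],[0,-0.06,0],[0,-0.06,0]],"angular":[[0,0,0],[0,0,0],[0,0,0],[0,0,0],[0,0,0],[0,0,0],[0,0,0]]}' 30|grep -E "pos|force|width";  for i in 1 2 3; do python3 -m pendant '{"gripper":[1,1,1],"travel":[[0,-0.06,0],[0,-0.06,0],[0,-0.06,0]],"angular":[[0,0,0],[0,0,0],[0,0,0]]}' 30|grep -E "pos|force|width"; done
```

```text
tool_pos: [0.5984, -0.0337, 0.0972]
ft_force: [0.7, -2.8, 0.9]
grip_width: 0.18
tool_pos: [0.5989, -0.0215, 0.0972]
ft_force: [1.1, -7.2, 1.8]
grip_width: 0.183
tool_pos: [0.5994, -0.0089, 0.0972]
ft_force: [1.1, -2.6, 2.1]
grip_width: 0.176
tool_pos: [0.5996, -0.0057, 0.0973]
ft_force: [-0.4, -17.3, 0.2]
grip_width: 0.185
```

```bash
python3 -m pendant '{"gripper":[1,1,0.7,0.5,0.3,0.1,0.1,0.1,0.1,0.1],"travel":[[0,0,0],[0,0,0],[0,0,0],[0,0,0],[0,0,0],[0,0,0],[-0.3,0,0],[-0.6,0,0],[-0.6,0,0],[-0.3,0,0]],"angular":[[0,0,0],[0,0,0],[0,0,0],[0,0,0],[0,0,0],[0,0,0],[0,0,0],[0,0,0],[0,0,0],[0,0,0]]}' 30|tail -4
python3 -m pendant '{"gripper":[0.1,0.1,0.1,0.1,0.1,0.1],"travel":[[-0.5,0,0],[0,0.5,0],[0,0.6,0],[0,0.6,0],[0,0.6,0],[0,0,0]],"angular":[[0,0,0],[0,0,0],[0,0,0],[0,0,0],[0,0,0],[0,0,0]]}' 30|tail -4
python3 - <<'E'
from h import *
s,c=snap('top','top9.png');s,c2=snap('side')
cv2.imwrite('pics/fin9.png',np.hstack([cv2.resize(c["frame"][170:290,190:350],(400,300)),cv2.resize(c2["frame"][180:390,180:460],(400,300))])[:,:,::-1])
E
```

```text
tool_pos: [0.5955, 0.0018, 0.2319]
ee_rot: [1.316, 1.554, -1.855]
ft_force: [-0.0, -0.4, 0.4]
grip_width: 0.451
tool_pos: [0.5922, -0.171, 0.2761]
ee_rot: [1.709, 1.557, -1.457]
ft_force: [0.5, 1.2, -0.4]
grip_width: 0.451
```

View pics/fin9.png

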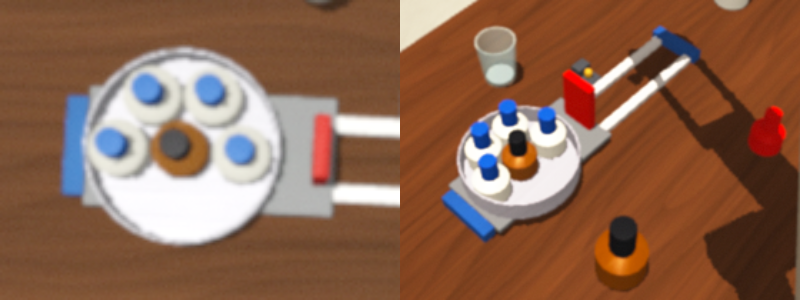

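```bash
python3 -c "
from h import *
s=env.read_state();print(s['time'],s['qd'].round(3),s['ft_force'])
env.close_job()"
```

```text
56.85 [ 0.025 -0.008  0.006  0.005  0.003  0.001] [0.06721882 0.31916848 0.63831164]
the job is handed in; nothing more can be done
```

I finished the job and handed it in at 56.9 s of robot time.

- **Loading:** I drew the empty carrier to the loading stop by gripping its fin. It met the stop at about 30 N.
- **Packing:** I chose the smallest amber bottle for the middle. The four white bottles present went round it in adjacent slots, and the other ambers and the red look-alike were left alone.
- **Moving:** I slid the full carrier 0.240 m to the pack-out stop, where the force rose to 17 N at the end. Then I let go and moved clear.

**Last checks:** In the final top and side views all five bottles stand upright in the tin, and the carrier is against the pack-out stop. The beaker is in view and standing. I did not check the tall bottle or the green jar in a final picture, but the arm never worked near them and no contact was felt.

**Not perfect:**
- The amber bottle measured about 3 mm off the exact middle, toward the robot. The wrist and top cameras agreed to within about 1–2 mm, and I left it there.
- My first grasp of the amber was 13 mm off centre, so I released it and gripped again.
- When I went back to centre the amber in the tin, the fingers touched its shoulder with about 5 N. It stayed standing.

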